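# Clamp a bottle in the cap torque tester

## Robot

A 6-joint arm with a two-finger parallel gripper is mounted at the origin on a cart in front of the work surface, level with it; the furniture and walls round the work are solid. World frame = base frame: x ahead of the robot, y to its left, z up, the work surface at z = 0. Lengths are in m, angles in rad, forces in N, time in s.
With the tool pointing down it reaches from about 0.275 to 0.975 m from the base axis. Payload 8.4 kg.
Tool frame: the origin (TCP) lies midway between the tips of the shut fingers; the grasp point (between the pads) lies bot.tcp_to_grasp behind it (bot.tcp_to_grasp is the distance from the TCP to the grasp point, in m); z points along the fingers, y is the direction in which the jaws open and shut (so a half turn about z gives the same grasp; the last joint's range is limited). The gripper opens to 92 mm and grips with 3 to 60 N. Pads are 20 mm wide; open, the fingers measure 128 mm over their backs; the gripper's body (75 mm by 189 mm) begins 69 mm behind the grasp point.
Start: joints at [-1.351, 0.353, 1.633, -0, 1.155, -0.002], TCP at [0.137, -0.61, 0.179] pointing down, gripper open.
Joint ranges: [-2.63, 2.63], [-0.92, 2.1], [0.06, 2.66], [-1.3, 4.44], [0, 2.69], [-3.02, 3.02]. Speed limits (rad/s): [2.22, 2.22, 2.79, 3.14, 3.14, 3.14].

## Interface

Orientations are given as a rotation vector (axis times angle).
In Python, from rig import monitor, imaging, job, bot gives the robot as it stands. The module is installed in compiled form; this text tells all that it offers.
- The arm moves only by the tool drive_tool, never from a script. Its argument "commands" is a list of rows, each an object of numbers: "gripper": the closure in counts, from 0 (fully open) to 255 (shut); "dx", "dy", "dz": the shift along the tool's x, y, z in m; "ax", "ay", "az": the turn, a rotation vector about the tool's x, y, z in degrees. In form: [{"gripper": .., "dx": .., "dy": .., "dz": .., "ax": .., "ay": .., "az": ..}, ...]. A call has 1 to 5 rows; each row is the pose to reach, as a shift and turn from the pose commanded when the call began, along the tool's axes at that moment; what a row does not reach only later rows make up. A row lasts 1/8 s, in which the tool goes at most 62.5 mm and 10.7 degrees, less where a joint would pass 70% of its speed; a pose out of reach is approached as far as the arm can. A call with a gripper value outside its range is refused whole. The fingers move at their own pace and stop on an object; "newtons" is the grip in N (left out, the last holds). Time passes only in rows, so rows that repeat a pose let the fingers close. It gives the time, the measured TCP pose, the force and the opening at its end, in the units of the state.
- monitor.read_state(): the state, without advancing time (a new reading comes with each control period).
- imaging.snapshot(name): name is "scene" or "side" or "wrist"; returns the picture (400x640x3 uint8, red, green, blue); there is no depth.
- imaging.camera_info(name): a dict with "fov_y" (degrees; the focal length in pixels is half the picture's height over the tangent of half this angle, whatever the lens; pixels are square), "cx", "cy" (the principal point, pixels), "k1" (the pictures are not rectified: a ray, as slopes to the right and down, at radius r is drawn at 1 + k1 r^2 times it, then the intrinsics apply), "R" (3x3) and "t" (3): a world point X has camera coordinates R X + t. Camera axes: x right, y down, z forward; pixel columns grow to the right and rows downward; lengths in m; the calibration is good to about 2 mm. A picture is of the moment at which its call begins: read the wrist's pose just before it. camera_info takes no time and is no camera call; for the wrist camera it gives the pose at the moment of the call.
- job.sign_off(): hands the job in, once; it reports no verdict.
The state is a dict: "time": time; "qpos": joint angles; "dq": joint speeds; "effort": joint torques, N m; "tool_pos": TCP position; "orientation": TCP orientation; "force": force on the tool from outside, world axes, zero at the start; "wrist_torque": the same for the moment, N m; "opening": opening from 0.0 (shut) to 1.0 (fully open).
Only numpy, scipy, OpenCV 4.12 (cv2) and the standard library are available. Lean on these libraries where they do the work, as an engineer would, in place of code of your own. Each camera call takes 0.05 s, during which the arm holds its last target.

## Task

Set the white plastic screw-cap bottle that stands by itself left of the cap torque tester upright on the tester's round stand, between the open jaws. Then wind the crank clockwise by its spinning grip, in one go without letting go of it, until the jaws hold the bottle firmly but do not dent it, and leave it clamped. Leave the other things on the table where they are.

Things in the scene. Friction and masses are not known exactly. Their poses are not given: they have to be found in the camera images.
- bottle_mid (a point): middle of the bottle (on its axis, 61 mm above its underside): closed white plastic bottle 52 mm in diameter, 122 mm tall, 0.15 to 0.31 kg; body 52 mm wide up to a shoulder 102 mm above the underside, above it a fixed screw cap 26 mm in diameter and 20 mm high, by which it can be lifted from above (fingertips just above the shoulder) clear of the jaws. z is its axis, upward
- bottle: the same bottle; origin at the centre of its underside, z along its axis, upward
- stand_top (a point): centre of the top face of the tester's round steel stand, 35 mm in diameter, 24 mm above the table, on which the bottle stands with its rim overhanging. The tester is bolted down. The jaws close along this point's x axis from both sides at once; the crank axis stands 155 mm away along its -y. z is up
- near_jaw: jaw on the stand's -x side: low carriage, origin at table height, axes as the stand's; winding clockwise brings it in along +x, 14 mm a turn. Slotted on it, a block with two upright posts (y = -19 and +19 mm, tops 99 mm above the table) with stiff rubber rollers 20 mm in diameter. The posts are bolted within 4 mm of the origin in x, where is not known; their axes meet a bottle 31 mm from its axis
- far_jaw: the same jaw, mirrored, on the stand's +x side; it comes in along -x by the same amount. Its posts, too, are bolted up to 4 mm from its origin, so one jaw may meet the bottle first and push it a few mm over the stand until the other meets it
- crank_axis (a point): a point on the crank's vertical axis, 144.5 mm above the table, on the tower (140 x 108 mm, 100 mm high) beside the stand; level with grip_mid
- grip_mid (a point): middle of the crank's grip: upright black cylinder 20 mm in diameter and 42 mm tall (21 mm above and below this point), standing on the end of the crank arm 50 mm from crank_axis; it spins freely about its own vertical axis. The arm's top lies 3.5 mm below the grip's foot
- crank (a joint): crank angle, rad: 0 with the jaws fully open, grows as it is wound clockwise seen from above, up to 18.4. Starts at 0 to 4.7; the posts grip the bottle at some 14 to 17.5. Free, it drags with about 3 N at the grip; it stays where it is left. On the bottle, each 0.1 rad adds some 10 N of jaw force and 0.8 N along the grip's path: 1.5 to 3 N above the free drag is firm, over 4 N dents it
- tape: bystander: roll of tape, 62 mm in diameter, 19 mm high
- dish: bystander: lidded petri dish, 62 mm in diameter, 16 mm high
- tissue: bystander: flat booklet, 58 x 85 x 12 mm
- slides: bystander: grey slide box, 168 x 75 x 34 mm
- counter: bystander: hand tally counter, 72 x 50 x 19 mm
- pen: bystander: black marker, 138 mm long
Things that resemble listed ones, but are neither listed nor needed, are in the scene too. Leave any yellow look-alike of the bottle alone.

How it is judged:
By the outcome, as a careful person would: the job done as asked, in the order asked, and still so for the second after the job is handed in, with the robot touching nothing.
It also fails if it takes over 72 s, if anything falls off the work surface, if the arm or the gripper's body presses on something with over 40 N, if the wrist force passes 120 N, or if a joint passes its speed limit or range.

## Working session

There is one attempt and no reset: what is moved stays moved. The work goes in short steps, Python scripts to look and compute and a tool call to move; the robot and the scene stay as the last step left them, time stands still between calls to the robot, and variables do not carry over. Pictures are saved under pics/ and viewed, and the job is handed in when it is done.

Besides the shell and the picture viewer there is one more tool, called after "Emit:" in YAML: its name, and indented under it one key for each argument. drive_tool: Moves the arm, as the interface text tells. Its arguments: {"type":"object","properties":{"commands":{"type":"array","items":{"type":"object","properties":{"gripper":{"type":"number"},"dx":{"type":"number"},"dy":{"type":"number"},"dz":{"type":"number"},"ax":{"type":"number"},"ay":{"type":"number"},"az":{"type":"number"}}}},"newtons":{"type":"number"}},"required":["commands"]}

```bash
mkdir -p pics; python3 - <<'E'
from rig import monitor, imaging, job, bot
import cv2
print(monitor.read_state()); print(bot.tcp_to_grasp)
for n in ("scene","side","wrist"):
    print(n,imaging.camera_info(n))
    cv2.imwrite(f"pics/{n}0.png",imaging.snapshot(n)[:,:,::-1])
E
```

```text
{'time': 0.0, 'qpos': array([-1.35140752e+00,  3.53678053e-01,  1.63410949e+00,  1.15006806e-06,
        1.15519576e+00, -2.39584987e-03]), 'dq': array([ 0.00190384, -0.00060222, -0.00014034, -0.00022791,  0.00042743,
       -0.00039821]), 'effort': array([ 6.18134200e-04, -5.93837786e+01, -3.34211397e+01,  6.98543200e-02,
        2.35031202e-02, -1.35466207e-04]), 'tool_pos': array([ 0.13736843, -0.60916914,  0.1783556 ]), 'orientation': array([-3.12092216e+00, -3.47511230e-01,  2.34792573e-04]), 'force': array([ 0.27454622, -0.54222159, -0.50443292]), 'wrist_torque': array([ 0.03060127, -0.03950758, -0.00594066]), 'opening': 0.9996954866445137}
0.0187
scene {'fov_y': 43.07425110699484, 'cx': 328.0672009974929, 'cy': 196.6563650423428, 'k1': -0.016288705205696447, 'R': array([[-0.86465272, -0.5023174 ,  0.00727286],
       [-0.36867872,  0.62464979, -0.6883957 ],
       [ 0.34125015, -0.59790457, -0.72529888]]), 't': array([0.44857174, 0.24464708, 1.43705175])}
side {'fov_y': 56.62114878659971, 'cx': 315.6208946828502, 'cy': 204.1726619041561, 'k1': -0.08066161870931852, 'R': array([[-0.99520476, -0.09777249,  0.00283147],
       [-0.0827794 ,  0.82646661, -0.55686669],
       [ 0.05210613, -0.55443077, -0.83059706]]), 't': array([0.52165643, 0.06863218, 1.43522392])}
wrist {'fov_y': 68.13443367453038, 'cx': 316.52846847913935, 'cy': 192.8979035343355, 'k1': -0.007293695409530788, 'R': array([[ 0.21934126, -0.97564757, -0.00111178],
       [-0.93262685, -0.21000389,  0.29343743],
       [-0.28652499, -0.06332606, -0.95597764]]), 't': array([-0.62550137, -0.03282923,  0.39246155])}
```

View pics/scene0.png

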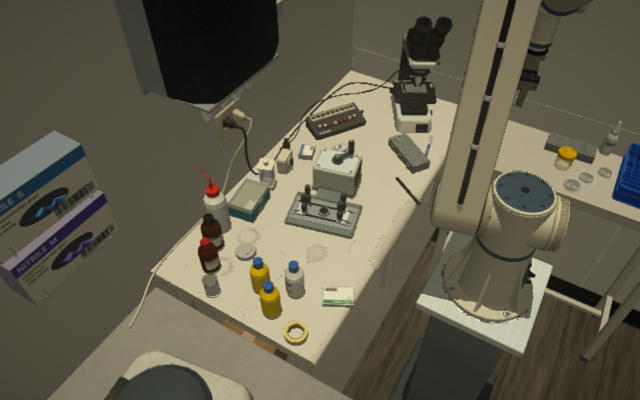

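View pics/side0.png

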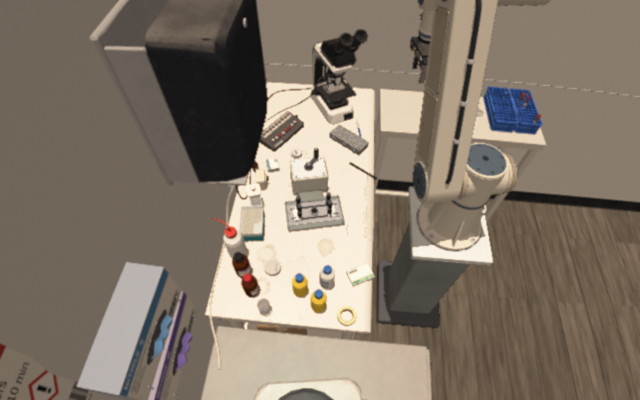

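View pics/wrist0.png

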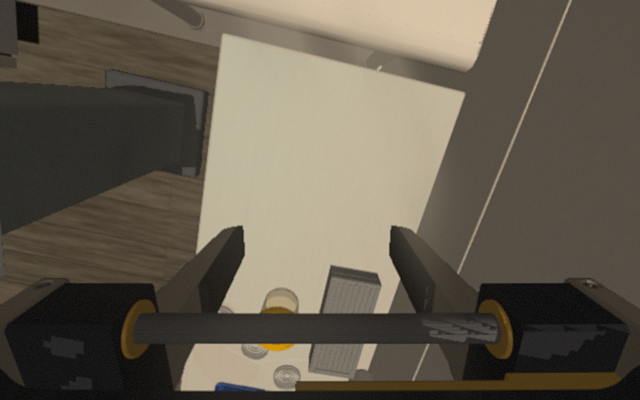

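```bash
cat > h.py <<'E'
import numpy as np, cv2
from scipy.spatial.transform import Rotation as Rot
def K(ci):
    f=200/np.tan(np.radians(ci['fov_y']/2)); return np.array([[f,0,ci['cx']],[0,f,ci['cy']],[0,0,1.]]),np.array([ci['k1'],0,0,0,0.])
def ray(ci,px):
    k,d=K(ci); s=cv2.undistortPoints(np.array([[px]],float),k,d)[0,0]
    R=np.array(ci['R']);t=np.array(ci['t']); return -R.T@t, R.T@np.array([s[0],s[1],1.])
def onz(ci,px,z):
    o,v=ray(ci,px); return o+v*(z-o[2])/v[2]
def tri(c1,p1,c2,p2):
    A=np.zeros((3,3));b=np.zeros(3);L=[ray(c1,p1),ray(c2,p2)]
    for o,v in L:
        v=v/np.linalg.norm(v);P=np.eye(3)-np.outer(v,v);A+=P;b+=P@o
    X=np.linalg.solve(A,b)
    return X,[round(1e3*np.linalg.norm(np.cross(X-o,v/np.linalg.norm(v))),1) for o,v in L]
def proj(ci,X):
    k,d=K(ci);R=np.array(ci['R']);t=np.array(ci['t'],float)
    return cv2.projectPoints(np.array(X,float).reshape(-1,1,3),cv2.Rodrigues(R)[0],t,k,d)[0].reshape(-1,2)
def tool():
    from rig import monitor
    s=monitor.read_state(); return np.array(s['tool_pos']),Rot.from_rotvec(s['orientation']),s
E
python3 - <<'E'
import cv2,numpy as np
a=cv2.imread("pics/scene0.png");b=cv2.imread("pics/side0.png")
cv2.imwrite("pics/c1.png",cv2.resize(a[130:330,240:400],None,fx=3,fy=3,interpolation=cv2.INTER_CUBIC)[:600])
cv2.imwrite("pics/c2.png",cv2.resize(b[140:330,250:390],None,fx=3.1,fy=3.1,interpolation=cv2.INTER_CUBIC))
cv2.imwrite("pics/c3.png",cv2.resize(b[140:240,270:360],None,fx=6,fy=6,interpolation=cv2.INTER_CUBIC))
E
```

```text
(no output)
```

View pics/c1.png

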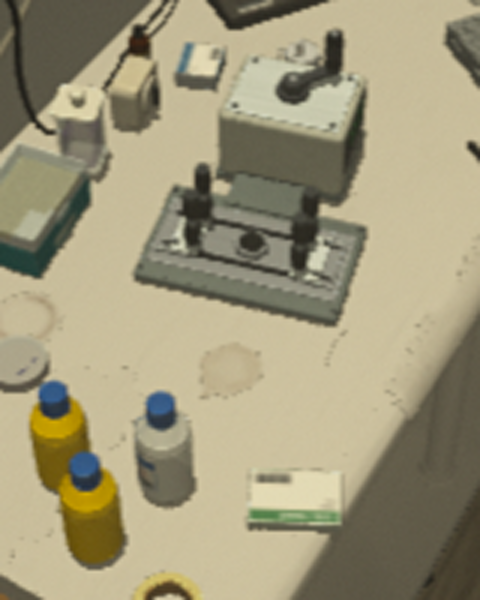

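View pics/c2.png

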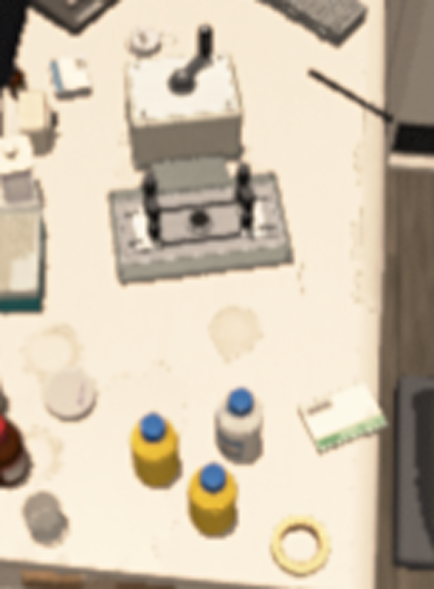

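View pics/c3.png

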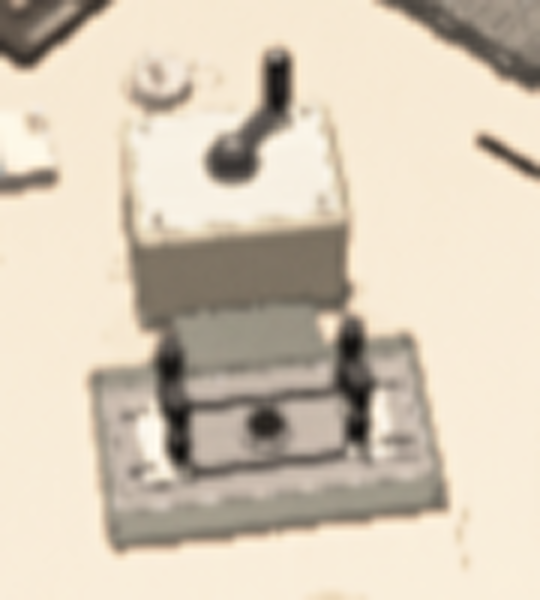

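```bash
python3 - <<'E'
from h import *
from rig import imaging
cs,cd=imaging.camera_info("scene"),imaging.camera_info("side")
def cap(f,box):
    im=cv2.imread(f);x0,y0,x1,y1=box;h=cv2.cvtColor(im[y0:y1,x0:x1],cv2.COLOR_BGR2HSV)
    m=cv2.inRange(h,(100,120,40),(125,255,255));n,l,s,c=cv2.connectedComponentsWithStats(m)
    return [(c[i]+[x0,y0],s[i,4]) for i in range(1,n) if s[i,4]>15]
a=cap("pics/scene0.png",(240,240,320,310));b=cap("pics/side0.png",(280,250,345,310));print(a,b)
A=[294,265.];
pa=min(a,key=lambda q:abs(q[0][0]-294))[0];pb=min(b,key=lambda q:abs(q[0][0]-327.5))[0]
print(tri(cs,pa,cd,pb),onz(cs,pa,.114),onz(cd,pb,.114))
q=lambda p:(p[0]/3+240,p[1]/3+130)
r=lambda p:(p[0]/6+270,p[1]/6+140)
for nm,p1,p2,z in [("stand",(252,238),(266,420),.024),("hub",(292,85),(232,155),.13),("gripmid",(334,50),(277,80),.1445),("griptop",(335,33),(277,53),.1655)]:
    print(nm,tri(cs,q(p1),cd,r(p2)),onz(cs,q(p1),z),onz(cd,r(p2),z))
for nm,p1,p2,z in [("postL a",(203,170),(170,340),.099),("postL b",(192,215),(179,405),.099),("postR a",(311,195),(351,325),.099),("R b",(300,245),(359,392),.099)]:
    print(nm,tri(cs,q(p1),cd,r(p2)),onz(cs,q(p1),z),onz(cd,r(p2),z))
E
```

```text
[(array([257.17647059, 260.82352941]), np.int32(51)), (array([292.93478261, 264.36956522]), np.int32(46)), (array([267.61111111, 284.42592593]), np.int32(54))] [(array([327.26666667, 268.83333333]), np.int32(30)), (array([298.66666667, 277.54545455]), np.int32(33)), (array([318.41176471, 293.67647059]), np.int32(34))]
(array([0.45732374, 0.29327648, 0.11640341]), [np.float64(1.2), np.float64(1.2)]) [0.45820665 0.29052712 0.114     ] [0.45769115 0.29347956 0.114     ]
stand (array([0.52757408, 0.01232179, 0.02478203]), [np.float64(1.3), np.float64(1.3)]) [0.52787123 0.01017645 0.024     ] [0.52793688 0.01326766 0.024     ]
hub (array([ 0.5649202 , -0.13630475,  0.10764558]), [np.float64(0.8), np.float64(0.8)]) [ 0.55322752 -0.11567209  0.13      ] [ 0.56279237 -0.11682981  0.13      ]
gripmid (array([ 0.53974981, -0.1816296 ,  0.13379295]), [np.float64(1.5), np.float64(1.5)]) [ 0.5343362  -0.17256014  0.1445    ] [ 0.53917893 -0.1702365   0.1445    ]
griptop (array([ 0.5402731 , -0.18375553,  0.15648869]), [np.float64(0.8), np.float64(0.8)]) [ 0.53559971 -0.17533722  0.1655    ] [ 0.5396799  -0.17450704  0.1655    ]
postL a (array([0.58952013, 0.00380641, 0.08954368]), [np.float64(1.3), np.float64(1.3)]) [0.58440747 0.0132457  0.099     ] [0.58810414 0.0088341  0.099     ]
postL b (array([0.58231828, 0.03433918, 0.05727005]), [np.float64(4.6), np.float64(4.6)]) [0.5607162  0.07234592 0.099     ] [0.57671514 0.05608892 0.099     ]
postR a (array([ 0.4778041 , -0.02322754,  0.08571107]), [np.float64(0.1), np.float64(0.1)]) [ 0.47199583 -0.01199611  0.099     ] [ 0.47749796 -0.01369684  0.099     ]
R b (array([0.47064287, 0.00498599, 0.04548489]), [np.float64(4.3), np.float64(4.3)]) [0.44852617 0.05267933 0.099     ] [0.46871441 0.03574508 0.099     ]
```

```bash
cat >> h.py <<'E'
def plan(pos,yaw=None,Rt=None):
    """tool-frame shift and turn (deg) to reach world TCP pos with tool down, tool x axis at yaw"""
    p,R,s=tool()
    if Rt is None and yaw is not None:
        Rt=Rot.from_matrix(np.array([[np.cos(yaw),np.sin(yaw),0],[np.sin(yaw),-np.cos(yaw),0],[0,0,-1]]))
    d=R.inv().apply(np.array(pos)-p)
    a=np.degrees((R.inv()*Rt).as_rotvec()) if Rt is not None else np.zeros(3)
    print("shift",np.round(d,4),"turn",np.round(a,2),"|d|",round(float(np.linalg.norm(d)),3),"yaw now",yawnow())
def yawnow():
    p,R,s=tool(); x=R.as_matrix()[:,0]; return round(float(np.arctan2(x[1],x[0])),4)
E
python3 - <<'E'
from h import *
from rig import imaging
cs,cd,cw=[imaging.camera_info(n) for n in("scene","side","wrist")]
p,R,s=tool();print(R.as_matrix().round(3))
C=-np.array(cw['R']).T@np.array(cw['t']);print("cam in tool",R.inv().apply(C-p),R.inv().apply(np.array(cw['R'])[2]))
print("yellow",tri(cs,(257.2,260.8),cd,(298.7,277.5)),tri(cs,(267.6,284.4),cd,(318.4,293.7)))
plan((0.40,0.0,0.36),yaw=0.21)
E
```

```text
[[ 0.976  0.22  -0.   ]
 [ 0.22  -0.976  0.001]
 [ 0.    -0.001 -1.   ]]
cam in tool [ 0.08339448  0.00121792 -0.20567411] [-2.93443980e-01 -8.18259845e-05  9.55976267e-01]
yellow (array([0.54570317, 0.33139623, 0.11536594]), [np.float64(1.6), np.float64(1.6)]) (array([0.47780258, 0.38043413, 0.11927018]), [np.float64(1.7), np.float64(1.7)])
shift [ 0.3902 -0.5368 -0.1809] turn [-0.06 -0.    0.68] |d| 0.688 yaw now 0.2218
```

```bash
python3 - <<'E'
from h import *
plan((0.44,0.0,0.27),yaw=0.22)
E
```

```text
shift [ 0.4292 -0.5279 -0.0909] turn [-0.06 -0.    0.1 ] |d| 0.686 yaw now 0.2218
```

Emit:
drive_tool:
  commands:
    - {"dz": -0.09, "dx": 0.03, "dy": -0.04}
    - {"dz": -0.09, "dx": 0.06, "dy": -0.08}
    - {"dz": -0.09, "dx": 0.1, "dy": -0.13}
    - {"dz": -0.09, "dx": 0.14, "dy": -0.18}
    - {"dz": -0.09, "dx": 0.18, "dy": -0.22}

```text
schema error: expected keys gripper, dx, dy, dz, ax, ay, az
```

Emit:
drive_tool:
  commands:
    - {"dx": 0.04, "dy": -0.05}
    - {"dx": 0.08, "dy": -0.1}
    - {"dx": 0.12, "dy": -0.15}
    - {"dx": 0.16, "dy": -0.2}
    - {"dx": 0.2, "dy": -0.25}

```text
schema error: expected keys gripper, dx, dy, dz, ax, ay, az
```

```bash
python3 - <<'E'
from h import *
plan((0.44,0.0,0.27),yaw=0.22);print(tool()[0],tool()[2]['time'])
E
```

```text
shift [ 0.4292 -0.5279 -0.0909] turn [-0.06 -0.    0.1 ] |d| 0.686 yaw now 0.2218
[ 0.13737404 -0.60929452  0.17854105] 0.15
```

All keys are required; resending.

Emit:
drive_tool:
  commands:
    - {"gripper": 0, "dx": 0.03, "dy": -0.04, "dz": -0.03, "ax": 0, "ay": 0, "az": 0}
    - {"gripper": 0, "dx": 0.06, "dy": -0.08, "dz": -0.06, "ax": 0, "ay": 0, "az": 0}
    - {"gripper": 0, "dx": 0.1, "dy": -0.12, "dz": -0.09, "ax": 0, "ay": 0, "az": 0}
    - {"gripper": 0, "dx": 0.14, "dy": -0.17, "dz": -0.09, "ax": 0, "ay": 0, "az": 0}
    - {"gripper": 0, "dx": 0.18, "dy": -0.22, "dz": -0.09, "ax": 0, "ay": 0, "az": 0}

```text
time: 0.78
tool_pos: [0.2633, -0.3578, 0.2694]
orientation: [3.122, 0.346, 0.001]
force: [0.8, 0.5, 1.2]
opening: 1.002
```

Emit:
drive_tool:
  commands:
    - {"gripper": 0, "dx": 0.04, "dy": -0.048, "dz": 0, "ax": 0, "ay": 0, "az": 0}
    - {"gripper": 0, "dx": 0.08, "dy": -0.096, "dz": 0, "ax": 0, "ay": 0, "az": 0}
    - {"gripper": 0, "dx": 0.12, "dy": -0.144, "dz": 0, "ax": 0, "ay": 0, "az": 0}
    - {"gripper": 0, "dx": 0.16, "dy": -0.192, "dz": 0, "ax": 0, "ay": 0, "az": 0}
    - {"gripper": 0, "dx": 0.2, "dy": -0.24, "dz": 0, "ax": 0, "ay": 0, "az": 0}

```text
time: 1.4
tool_pos: [0.4056, -0.0794, 0.2693]
orientation: [3.122, 0.348, 0.001]
force: [0.6, -0.0, 0.3]
opening: 0.997
```

```bash
python3 - <<'E'
from h import *
plan((0.44,0.0,0.27),yaw=0.22);print(tool()[0],tool()[2]['time'])
E
```

```text
shift [ 0.051  -0.0699 -0.0007] turn [ 0.03 -0.04  0.1 ] |d| 0.087 yaw now 0.2218
[ 0.40558983 -0.07938455  0.26929739] 1.4
```

Emit:
drive_tool:
  commands:
    - {"gripper": 0, "dx": 0.02, "dy": -0.03, "dz": 0, "ax": 0, "ay": 0, "az": 0}
    - {"gripper": 0, "dx": 0.045, "dy": -0.06, "dz": 0, "ax": 0, "ay": 0, "az": 0}
    - {"gripper": 0, "dx": 0.045, "dy": -0.06, "dz": 0, "ax": 0, "ay": 0, "az": 0}
    - {"gripper": 0, "dx": 0.045, "dy": -0.06, "dz": 0, "ax": 0, "ay": 0, "az": 0}

```text
time: 1.9
tool_pos: [0.4353, -0.0132, 0.2689]
orientation: [3.122, 0.349, -0.001]
force: [-0.1, -0.4, -0.9]
opening: 1.001
```

```bash
python3 - <<'E'
from h import *
from rig import imaging
import pickle
ci=imaging.camera_info("wrist");im=imaging.snapshot("wrist")[:,:,::-1]
pickle.dump(ci,open("w1.pkl","wb"));cv2.imwrite("pics/w1.png",im)
print(tool()[0],tool()[2]['time'],tool()[2]['force'],tool()[2]['dq'])
print(proj(ci,[[.457,.291,.122],[.528,.012,.024],[.562,-.14,.1445]]))
E
```

```text
[ 0.43525812 -0.01355719  0.26894649] 1.95 [-0.0641775  -0.4932632   0.58290523] [-0.01242785 -0.00374483  0.00029168  0.00139752 -0.00126449  0.00327305]
[[ 59.62348983  98.2274754 ]
 [312.75368263  92.89852718]
 [458.76578528  90.02147533]]
```

View pics/w1.png

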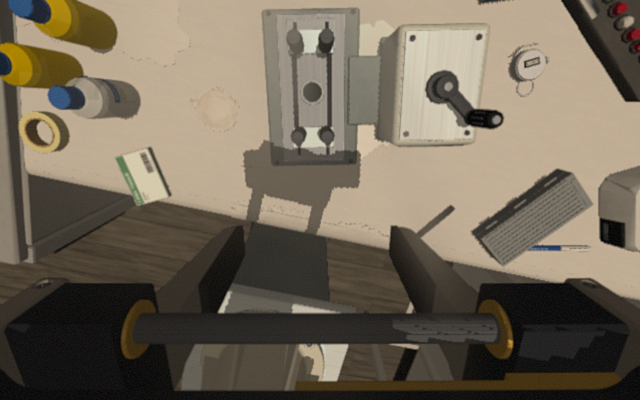

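```bash
python3 - <<'E'
import cv2
a=cv2.imread("pics/w1.png")
cv2.imwrite("pics/w1a.png",cv2.resize(a[0:170,250:450],None,fx=3.5,fy=3.5,interpolation=cv2.INTER_CUBIC))
cv2.imwrite("pics/w1b.png",cv2.resize(a[10:160,370:520],None,fx=4,fy=4,interpolation=cv2.INTER_CUBIC))
cv2.imwrite("pics/w1c.png",cv2.resize(a[50:150,20:170],None,fx=5,fy=5,interpolation=cv2.INTER_CUBIC))
E
```

```text
(no output)
```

View pics/w1a.png

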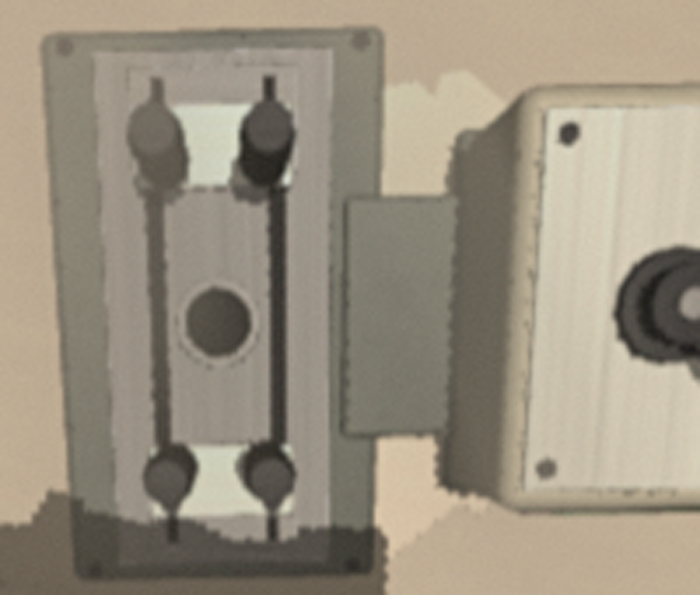

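View pics/w1b.png

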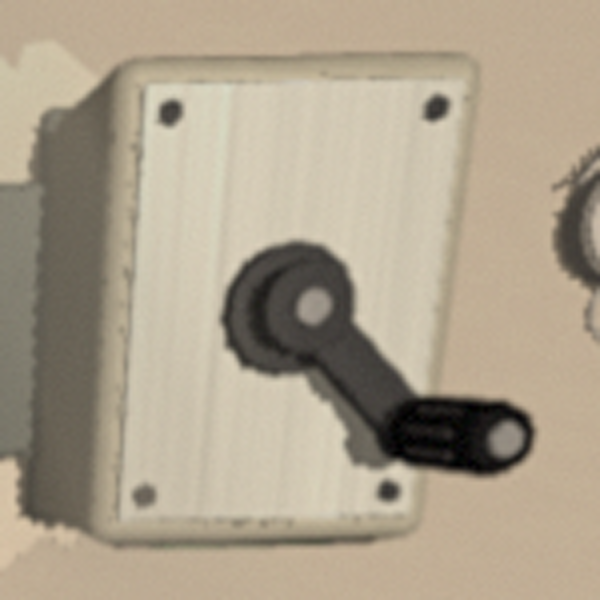

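View pics/w1c.png

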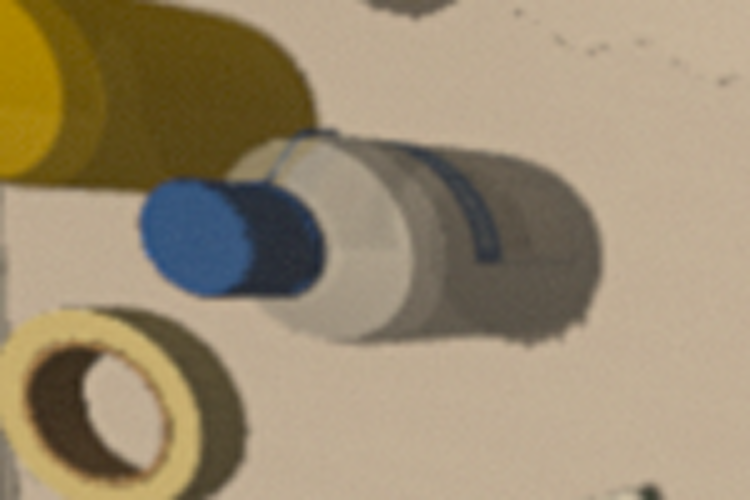

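```bash
python3 - <<'E'
from h import *
import pickle
ci=pickle.load(open("w1.pkl","rb"))
a=lambda p:(p[0]/3.5+250-.36,p[1]/3.5-.36)
b=lambda p:(p[0]/4+370-.37,p[1]/4+10-.37)
c=lambda p:(p[0]/5+20-.4,p[1]/5+50-.4)
S=onz(ci,a((218,321)),.024);print("stand",S)
P=[onz(ci,a(q),.099) for q in [(168,477),(269,477),(155,131),(269,129)]]
for q in P: print("post",q)
d=P[3]+P[2]-P[0]-P[1];print("yaw jaws",np.arctan2(d[1],d[0]))
e=P[0]+P[2]-P[1]-P[3];print("yaw posts y",np.arctan2(-e[0],e[1]), np.linalg.norm(P[0]-P[1]))
t=[onz(ci,b(q),.1) for q in [(171,112),(145,495),(437,107),(389,491)]]
d=t[0]-t[1]+t[2]-t[3];print("tower yaw",np.arctan2(d[1],d[0]),np.mean(t,0))
G=onz(ci,b((507,438)),.1655);print("grip",G)
# grip body foot centre
for z in (.12,.125,.13):
    H=onz(ci,b((315,306)),z);print("hub",z,H,np.linalg.norm((H-G)[:2]),(H-S)[:2],np.linalg.norm((H-S)[:2]))
print("hub base dome",onz(ci,b((288,308)),.1))
print("cap",onz(ci,c((195,237)),.122))
E
```

```text
stand [0.52980142 0.01362247 0.024     ]
post [0.47201433 0.01809136 0.099     ]
post [ 0.47997418 -0.01721509  0.099     ]
post [0.58069494 0.04484404 0.099     ]
post [0.58947053 0.00860249 0.099     ]
yaw jaws 0.23644530600424737
yaw posts y 0.22977405418237112 0.036192601545050634
tower yaw 0.2409036540435576 [ 0.56649387 -0.13726164  0.1       ]
grip [ 0.54119463 -0.17829523  0.1655    ]
hub 0.12 [ 0.56665815 -0.13772577  0.12      ] 0.04789855685961207 [ 0.03685673 -0.15134824] 0.1557713299597584
hub 0.125 [ 0.56595799 -0.13572557  0.125     ] 0.0492483470015181 [ 0.03615657 -0.14934804] 0.15366240255763733
hub 0.13 [ 0.56525783 -0.13372537  0.13      ] 0.050650860334556375 [ 0.03545641 -0.14734784] 0.15155376181157365
hub base dome [ 0.56712777 -0.13803355  0.1       ]
cap [0.45812089 0.29211538 0.122     ]
```

```bash
python3 - <<'E'
from h import *
plan((0.458,0.292,0.20),yaw=0.235)
E
```

```text
shift [ 0.0894 -0.2931  0.0688] turn [ 0.01  0.03 -0.77] |d| 0.314 yaw now 0.2215
```

Emit:
drive_tool:
  commands:
    - {"gripper": 90, "dx": 0.015, "dy": -0.05, "dz": 0, "ax": 0, "ay": 0, "az": 0}
    - {"gripper": 90, "dx": 0.033, "dy": -0.108, "dz": 0, "ax": 0, "ay": 0, "az": 0}
    - {"gripper": 90, "dx": 0.052, "dy": -0.17, "dz": 0.01, "ax": 0, "ay": 0, "az": -0.8}
    - {"gripper": 90, "dx": 0.07, "dy": -0.23, "dz": 0.03, "ax": 0, "ay": 0, "az": -0.8}
    - {"gripper": 90, "dx": 0.089, "dy": -0.285, "dz": 0.05, "ax": 0, "ay": 0, "az": -0.8}

```text
time: 2.58
tool_pos: [0.4598, 0.2804, 0.2208]
orientation: [-3.12, -0.367, -0.002]
force: [0.2, -0.5, 1.0]
opening: 0.644
```

Emit:
drive_tool:
  commands:
    - {"gripper": 90, "dx": 0, "dy": -0.006, "dz": 0.01, "ax": 0, "ay": 0, "az": 0}
    - {"gripper": 90, "dx": 0, "dy": -0.006, "dz": 0.02, "ax": 0, "ay": 0, "az": 0}
    - {"gripper": 90, "dx": 0, "dy": -0.006, "dz": 0.02, "ax": 0, "ay": 0, "az": 0}

```text
time: 2.95
tool_pos: [0.4577, 0.2835, 0.2003]
orientation: [3.119, 0.367, -0.002]
force: [0.1, -0.1, -0.1]
opening: 0.647
```

```bash
python3 - <<'E'
from h import *
from rig import imaging
plan((0.458,0.292,0.105),yaw=0.235)
ci=imaging.camera_info("wrist");im=imaging.snapshot("wrist")[:,:,::-1]
cv2.imwrite("pics/w2.png",im); p,R,s=tool()
print(p,s['time'],s['opening'],proj(ci,[[.458,.292,.122],[.458,.292,.102],p]))
E
```

```text
shift [ 0.0023 -0.0083  0.0953] turn [ 0.04  0.07 -0.06] |d| 0.096 yaw now 0.234
[0.45811911 0.28379652 0.20101903] 3.0 0.6499039615121249 [[307.05045824 186.99105234]
 [307.61012131 181.80783975]
 [314.66945667 218.51230145]]
```

View pics/w2.png

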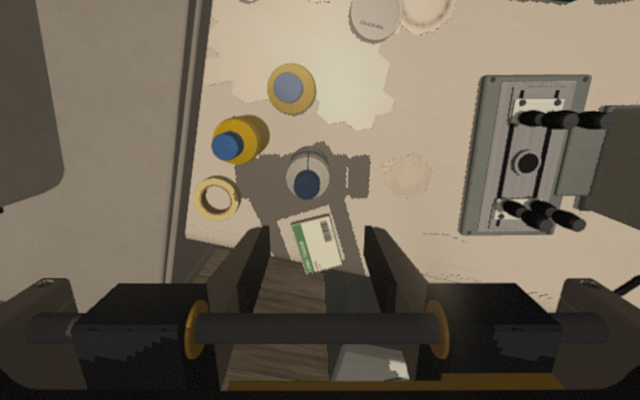

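Emit:
drive_tool:
  commands:
    - {"gripper": 90, "dx": 0.002, "dy": -0.008, "dz": 0.02, "ax": 0, "ay": 0, "az": 0}
    - {"gripper": 90, "dx": 0.002, "dy": -0.008, "dz": 0.05, "ax": 0, "ay": 0, "az": 0}
    - {"gripper": 90, "dx": 0.002, "dy": -0.008, "dz": 0.08, "ax": 0, "ay": 0, "az": 0}
    - {"gripper": 90, "dx": 0.002, "dy": -0.008, "dz": 0.095, "ax": 0, "ay": 0, "az": 0}
    - {"gripper": 90, "dx": 0.002, "dy": -0.008, "dz": 0.095, "ax": 0, "ay": 0, "az": 0}

```text
time: 3.62
tool_pos: [0.458, 0.293, 0.1057]
orientation: [3.12, 0.368, -0.001]
force: [0.3, -0.4, 0.7]
opening: 0.65
```

Emit:
drive_tool:
  commands:
    - {"gripper": 190, "dx": 0, "dy": 0, "dz": 0, "ax": 0, "ay": 0, "az": 0}
    - {"gripper": 210, "dx": 0, "dy": 0, "dz": 0, "ax": 0, "ay": 0, "az": 0}
    - {"gripper": 255, "dx": 0, "dy": 0, "dz": 0, "ax": 0, "ay": 0, "az": 0}
    - {"gripper": 255, "dx": 0, "dy": 0, "dz": 0, "ax": 0, "ay": 0, "az": 0}
    - {"gripper": 255, "dx": 0, "dy": 0, "dz": 0, "ax": 0, "ay": 0, "az": 0}
  newtons: 25

```text
time: 4.25
tool_pos: [0.458, 0.2938, 0.1059]
orientation: [-3.12, -0.37, -0.0]
force: [-0.8, -0.4, 0.1]
opening: 0.125
```

```bash
python3 - <<'E'
from h import *
p,R,s=tool();print(p,R.as_rotvec(),s['opening']*92,s['force'])
plan((0.458,0.292,0.26),yaw=0.235)
E
```

```text
[0.45801486 0.29378582 0.10589872] [-3.11973871e+00 -3.69655231e-01 -1.47940055e-04] 11.480499120032958 [-0.77115745 -0.42773714  0.14033471]
shift [-0.0004  0.0017 -0.1541] turn [-0.   -0.01  0.05] |d| 0.154 yaw now 0.2359
```

```bash
python3 - <<'E'
from h import *
from rig import imaging
for n in("wrist","scene","side"):
    im=imaging.snapshot(n)[:,:,::-1]
    if n!="wrist": im=cv2.resize(im[180:340,220:380],None,fx=3.5,fy=3.5,interpolation=cv2.INTER_CUBIC)
    cv2.imwrite(f"pics/{n}3.png",im)
print(tool()[2]['opening'])
E
```

```text
0.00878424066304658
```

View pics/wrist3.png

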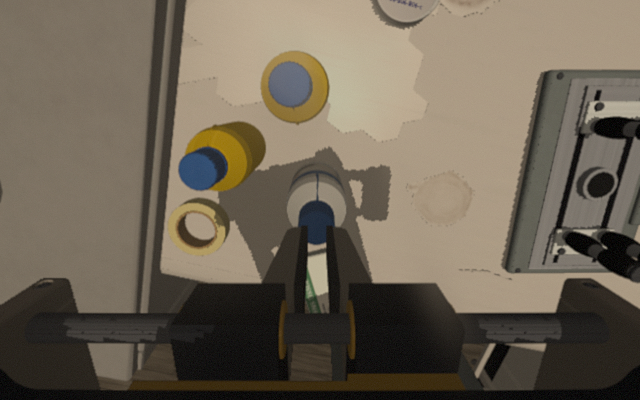

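View pics/scene3.png

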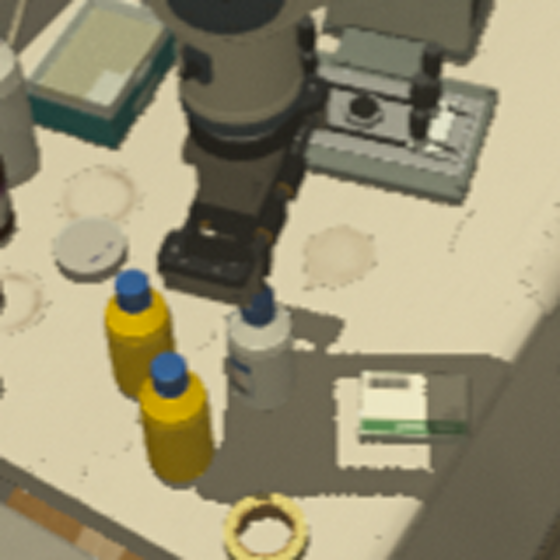

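View pics/side3.png

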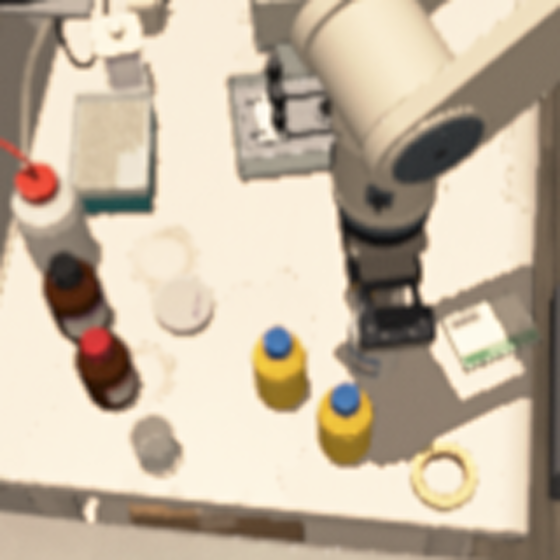

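```bash
python3 - <<'E'
from h import *
from rig import imaging
ci=imaging.camera_info("wrist");p,R,s=tool()
print(proj(ci,[p,p+[0,0,.0187],[.458,.292,.122],[.458,.292,0.102]]))
im=cv2.imread("pics/wrist3.png");cv2.imwrite("pics/w3z.png",cv2.resize(im[140:300,230:400],None,fx=4,fy=3.7,interpolation=cv2.INTER_CUBIC))
for n in("scene","side"): print(n,proj(imaging.camera_info(n),[p,[.458,.292,.122]]))
E
```

```text
[[314.92694954 218.73235236]
 [314.78950525 228.99203244]
 [317.26752576 228.06293742]
 [317.2014573  217.35203318]]
scene [[292.47022242 267.09195632]
 [292.56451944 262.99619013]]
side [[327.09105219 269.93303751]
 [327.28113336 267.38810682]]
```

View pics/w3z.png

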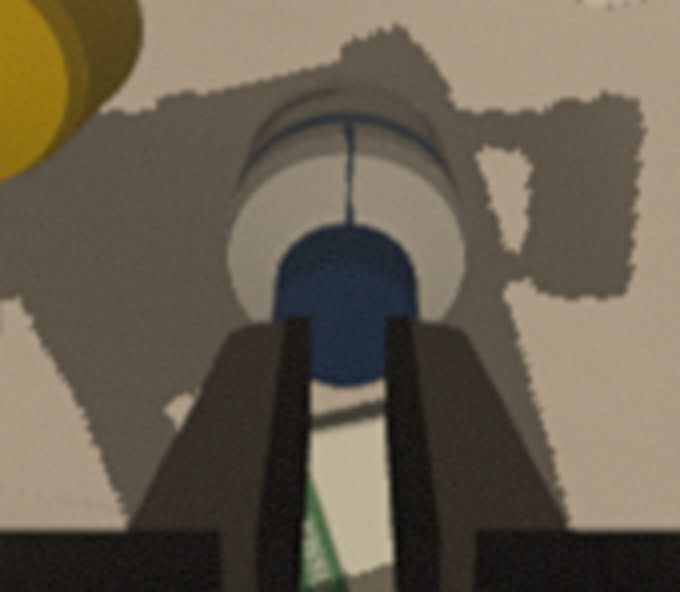

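```bash
python3 - <<'E'
from h import *
from rig import imaging
ci=imaging.camera_info("wrist");im=imaging.snapshot("wrist")[:,:,::-1];p,R,s=tool();x=R.as_matrix()[:,0]
for dz in (0,.01,.02): print(dz,proj(ci,[p+.01*x+[0,0,dz],p-.01*x+[0,0,dz]]).round(1).tolist())
print(p,s['force'],s['opening'])
cv2.imwrite("pics/w4z.png",cv2.resize(im[140:300,230:400],None,fx=4,fy=3.7,interpolation=cv2.INTER_CUBIC))
E
```

```text
0 [[314.9, 206.1], [315.0, 231.0]]
0.01 [[314.8, 210.9], [314.9, 236.8]]
0.02 [[314.8, 216.1], [314.8, 243.0]]
[0.45799444 0.29373927 0.10576512] [ 0.39892826 -0.28946953  0.42805614] 0.005047795302838694
```

View pics/w4z.png

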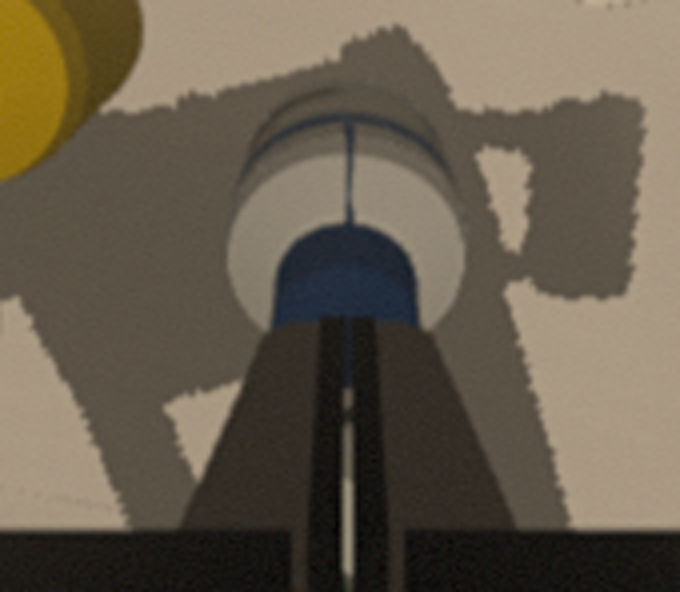

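Emit:
drive_tool:
  commands:
    - {"gripper": 140, "dx": 0, "dy": 0.001, "dz": 0, "ax": 0, "ay": 0, "az": 0}
    - {"gripper": 140, "dx": 0, "dy": 0.001, "dz": 0, "ax": 0, "ay": 0, "az": 0}
    - {"gripper": 140, "dx": 0, "dy": 0.001, "dz": 0, "ax": 0, "ay": 0, "az": 0}
    - {"gripper": 140, "dx": 0, "dy": 0.001, "dz": 0, "ax": 0, "ay": 0, "az": 0}
    - {"gripper": 140, "dx": 0, "dy": 0.001, "dz": 0.005, "ax": 0, "ay": 0, "az": 0}

```text
time: 5.08
tool_pos: [0.4586, 0.293, 0.101]
orientation: [-3.119, -0.369, -0.001]
force: [-0.5, -0.3, -0.1]
opening: 0.451
```

Emit:
drive_tool:
  commands:
    - {"gripper": 140, "dx": 0, "dy": 0, "dz": 0.005, "ax": 0, "ay": 0, "az": 0}
    - {"gripper": 140, "dx": 0, "dy": 0, "dz": 0.008, "ax": 0, "ay": 0, "az": 0}
    - {"gripper": 140, "dx": 0, "dy": 0, "dz": 0.01, "ax": 0, "ay": 0, "az": 0}

```text
time: 5.45
tool_pos: [0.4581, 0.2927, 0.0905]
orientation: [3.12, 0.37, -0.001]
force: [-0.0, -0.3, 0.5]
opening: 0.45
```

```bash
python3 - <<'E'
from h import *
from rig import imaging
ci=imaging.camera_info("wrist");im=imaging.snapshot("wrist")[:,:,::-1];p,R,s=tool()
print(p,s['force'],s['opening'],s['time'])
cv2.imwrite("pics/w5z.png",cv2.resize(im[140:300,230:400],None,fx=4,fy=3.7,interpolation=cv2.INTER_CUBIC))
E
```

```text
[0.45804634 0.29261256 0.09031904] [-0.03708792  0.42341684  0.53071165] 0.4529167847588125 5.5
```

View pics/w5z.png

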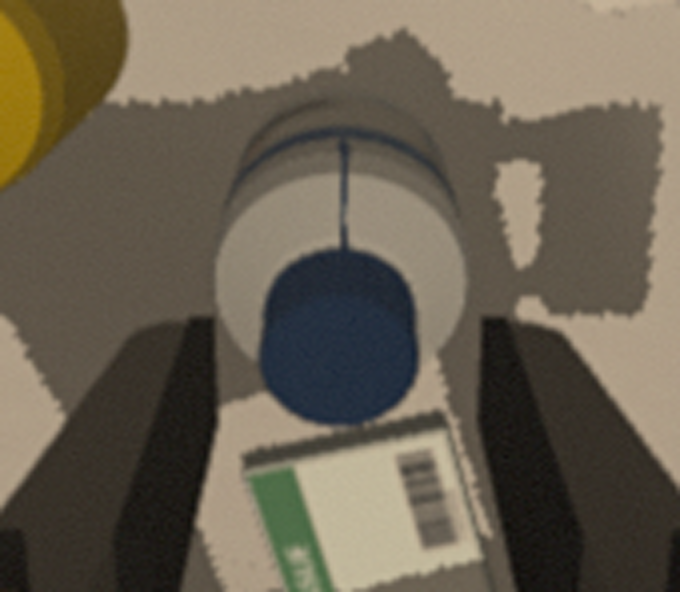

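Emit:
drive_tool:
  commands:
    - {"gripper": 140, "dx": 0, "dy": 0, "dz": 0.005, "ax": 0, "ay": 0, "az": 0}
    - {"gripper": 140, "dx": 0, "dy": 0, "dz": 0.01, "ax": 0, "ay": 0, "az": 0}
    - {"gripper": 140, "dx": 0, "dy": 0, "dz": 0.014, "ax": 0, "ay": 0, "az": 0}

```text
time: 5.88
tool_pos: [0.4581, 0.2927, 0.0764]
orientation: [3.12, 0.369, -0.0]
force: [-0.5, -0.6, -0.5]
opening: 0.45
```

Emit:
drive_tool:
  commands:
    - {"gripper": 140, "dx": 0, "dy": 0, "dz": 0.004, "ax": 0, "ay": 0, "az": 0}
    - {"gripper": 140, "dx": 0, "dy": 0, "dz": 0.004, "ax": 0, "ay": 0, "az": 0}

```text
time: 6.12
tool_pos: [0.458, 0.2926, 0.0724]
orientation: [3.12, 0.369, -0.001]
force: [-0.1, 0.3, 0.6]
opening: 0.448
```

Emit:
drive_tool:
  commands:
    - {"gripper": 255, "dx": 0, "dy": 0, "dz": 0, "ax": 0, "ay": 0, "az": 0}
    - {"gripper": 255, "dx": 0, "dy": 0, "dz": 0, "ax": 0, "ay": 0, "az": 0}
    - {"gripper": 255, "dx": 0, "dy": 0, "dz": 0, "ax": 0, "ay": 0, "az": 0}
    - {"gripper": 255, "dx": 0, "dy": 0, "dz": 0, "ax": 0, "ay": 0, "az": 0}
  newtons: 25

```text
time: 6.62
tool_pos: [0.4584, 0.2929, 0.073]
orientation: [-3.12, -0.369, -0.001]
force: [0.7, 0.5, 1.3]
opening: 0.28
```

```bash
python3 - <<'E'
from h import *
from rig import imaging
ci=imaging.camera_info("wrist");im=imaging.snapshot("wrist")[:,:,::-1];p,R,s=tool()
print(p,s['force'],s['opening'],s['time'])
cv2.imwrite("pics/w6z.png",cv2.resize(im[140:300,230:400],None,fx=4,fy=3.7,interpolation=cv2.INTER_CUBIC))
E
```

```text
[0.45835798 0.29292975 0.07296914] [0.72006098 1.62139161 0.91897998] 0.27131404597381176 6.675
```

View pics/w6z.png

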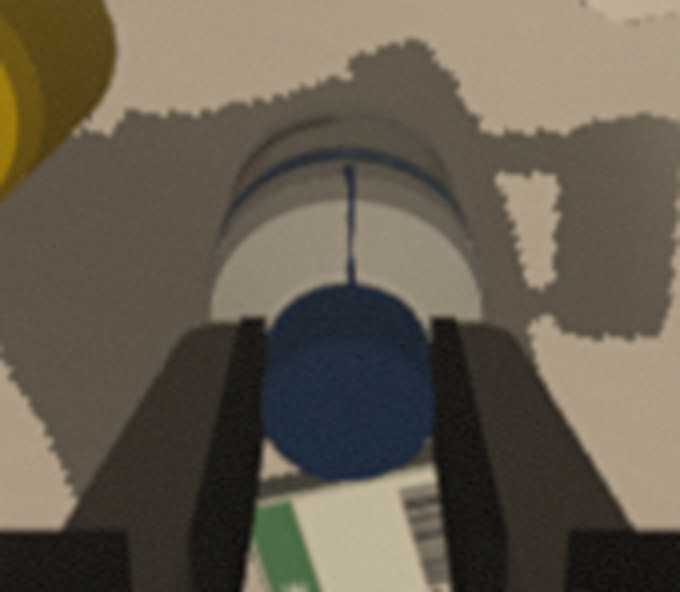

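```bash
python3 - <<'E'
from h import *
from rig import imaging
ci=imaging.camera_info("wrist");p,R,s=tool()
c=onz(ci,(349.5/4+230,410/3.7+140),.122);print(c,"in tool",R.inv().apply(c-p))
plan((0.458,0.292,0.21),yaw=0.235)
E
```

```text
[0.45831011 0.29117099 0.122     ] in tool [-0.00044045  0.00168672 -0.04903144]
shift [-0.0005  0.0008 -0.137 ] turn [-0.01 -0.02  0.04] |d| 0.137 yaw now 0.2357
```

Emit:
drive_tool:
  commands:
    - {"gripper": 255, "dx": 0, "dy": 0, "dz": -0.01, "ax": 0, "ay": 0, "az": 0}
    - {"gripper": 255, "dx": 0, "dy": 0, "dz": -0.03, "ax": 0, "ay": 0, "az": 0}
    - {"gripper": 255, "dx": 0, "dy": 0, "dz": -0.06, "ax": 0, "ay": 0, "az": 0}
    - {"gripper": 255, "dx": 0, "dy": 0, "dz": -0.095, "ax": 0, "ay": 0, "az": 0}
    - {"gripper": 255, "dx": 0, "dy": 0, "dz": -0.13, "ax": 0, "ay": 0, "az": 0}
  newtons: 35

```text
time: 7.3
tool_pos: [0.4579, 0.2924, 0.2043]
orientation: [3.119, 0.369, -0.0]
force: [-0.2, -0.1, -2.5]
opening: 0.275
```

```bash
python3 - <<'E'
from h import *
p,R,s=tool();print(p,s['force'],s['opening'])
plan((0.5298,0.0136,0.207),yaw=0.235)
E
```

```text
[0.45793916 0.29243638 0.20425561] [-0.18699746 -0.07291713 -2.4519418 ] 0.27458438329957696
shift [ 0.0047  0.2879 -0.0027] turn [0.02 0.02 0.04] |d| 0.288 yaw now 0.2358
```

Emit:
drive_tool:
  commands:
    - {"gripper": 255, "dx": 0, "dy": 0.015, "dz": -0.003, "ax": 0, "ay": 0, "az": 0}
    - {"gripper": 255, "dx": 0.001, "dy": 0.045, "dz": -0.003, "ax": 0, "ay": 0, "az": 0}
    - {"gripper": 255, "dx": 0.002, "dy": 0.08, "dz": -0.003, "ax": 0, "ay": 0, "az": 0}
    - {"gripper": 255, "dx": 0.003, "dy": 0.12, "dz": -0.003, "ax": 0, "ay": 0, "az": 0}
    - {"gripper": 255, "dx": 0.004, "dy": 0.16, "dz": -0.003, "ax": 0, "ay": 0, "az": 0}

```text
time: 7.92
tool_pos: [0.4987, 0.1358, 0.2043]
orientation: [3.119, 0.37, -0.003]
force: [-0.3, -0.1, -2.9]
opening: 0.276
```

Emit:
drive_tool:
  commands:
    - {"gripper": 255, "dx": 0, "dy": 0.04, "dz": 0, "ax": 0, "ay": 0, "az": 0}
    - {"gripper": 255, "dx": 0, "dy": 0.075, "dz": 0, "ax": 0, "ay": 0, "az": 0}
    - {"gripper": 255, "dx": 0, "dy": 0.105, "dz": 0, "ax": 0, "ay": 0, "az": 0}
    - {"gripper": 255, "dx": 0.001, "dy": 0.126, "dz": 0, "ax": 0, "ay": 0, "az": 0}
    - {"gripper": 255, "dx": 0.001, "dy": 0.126, "dz": 0, "ax": 0, "ay": 0, "az": 0}

```text
time: 8.55
tool_pos: [0.529, 0.014, 0.2044]
orientation: [3.12, 0.366, -0.003]
force: [0.0, 0.1, -1.7]
opening: 0.278
```

```bash
python3 - <<'E'
from h import *
from rig import imaging
import pickle
p,R,s=tool();print(p,s['force'],s['opening'],s['time'])
plan((0.5298,0.0136,0.207),yaw=0.235)
ci=imaging.camera_info("wrist");im=imaging.snapshot("wrist")[:,:,::-1]
pickle.dump(ci,open("w7.pkl","wb"));cv2.imwrite("pics/w7.png",im)
E
```

```text
[0.52901356 0.0139593  0.20444321] [ 0.04469662  0.06515211 -1.72926875] 0.2780150701836005 8.55
shift [ 0.0007  0.0005 -0.0026] turn [-0.    0.12 -0.09] |d| 0.003 yaw now 0.2335
```

View pics/w7.png

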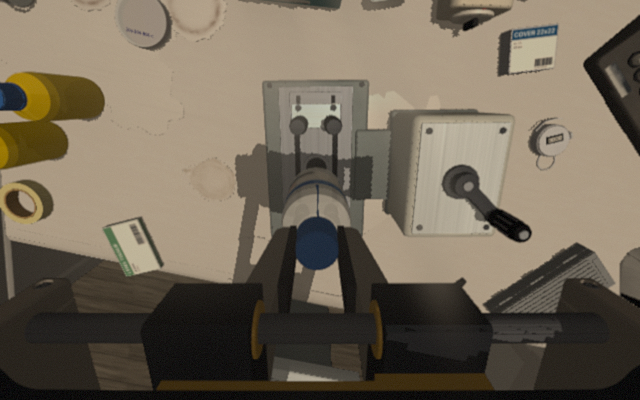

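Emit:
drive_tool:
  commands:
    - {"gripper": 255, "dx": 0.001, "dy": 0, "dz": 0.02, "ax": 0, "ay": 0.1, "az": 0}
    - {"gripper": 255, "dx": 0.001, "dy": 0, "dz": 0.045, "ax": 0, "ay": 0.1, "az": 0}
    - {"gripper": 255, "dx": 0.001, "dy": 0, "dz": 0.07, "ax": 0, "ay": 0.1, "az": 0}
    - {"gripper": 255, "dx": 0.001, "dy": 0, "dz": 0.09, "ax": 0, "ay": 0.1, "az": 0}
    - {"gripper": 255, "dx": 0.001, "dy": 0, "dz": 0.1, "ax": 0, "ay": 0.1, "az": 0}

```text
time: 9.22
tool_pos: [0.5295, 0.0166, 0.1043]
orientation: [-3.119, -0.371, 0.001]
force: [0.3, 0.4, -1.9]
opening: 0.274
```

Emit:
drive_tool:
  commands:
    - {"gripper": 255, "dx": 0, "dy": 0, "dz": 0.003, "ax": 0, "ay": 0, "az": 0}
    - {"gripper": 255, "dx": 0, "dy": 0, "dz": 0.005, "ax": 0, "ay": 0, "az": 0}
    - {"gripper": 255, "dx": 0, "dy": 0, "dz": 0.006, "ax": 0, "ay": 0, "az": 0}
    - {"gripper": 255, "dx": 0, "dy": 0, "dz": 0.006, "ax": 0, "ay": 0, "az": 0}

```text
time: 9.72
tool_pos: [0.5311, 0.0161, 0.1002]
orientation: [-3.12, -0.369, -0.004]
force: [-1.1, 0.2, -1.6]
opening: 0.276
```

```bash
python3 - <<'E'
from h import *
from rig import imaging
import pickle
plan((0.5298,0.0136,0.097),yaw=0.235)
ci=imaging.camera_info("wrist");im=imaging.snapshot("wrist")[:,:,::-1]
p,R,s=tool();print(p,s['force'],s['opening'],s['time'])
cv2.imwrite("pics/w8.png",im)
cv2.imwrite("pics/s8.png",cv2.resize(imaging.snapshot("scene")[140:260,260:400,::-1],None,fx=4,fy=4,interpolation=cv2.INTER_CUBIC))
E
```

```text
shift [-0.0019  0.0021  0.0032] turn [ 0.01 -0.14  0.04] |d| 0.004 yaw now 0.2357
[0.5311409  0.01607184 0.10016433] [ 0.15417954  0.17576896 -2.9685929 ] 0.27533267953119744 9.775
```

View pics/w8.png

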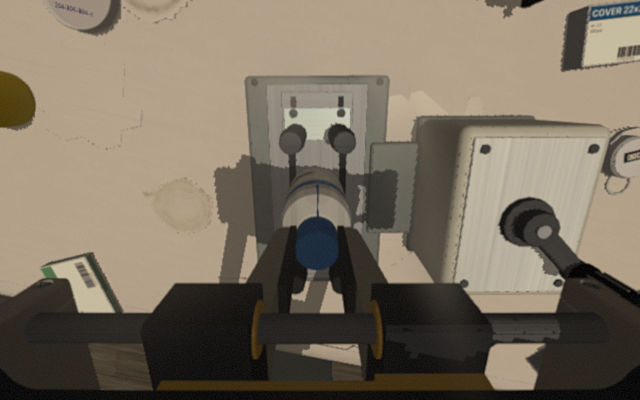

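View pics/s8.png

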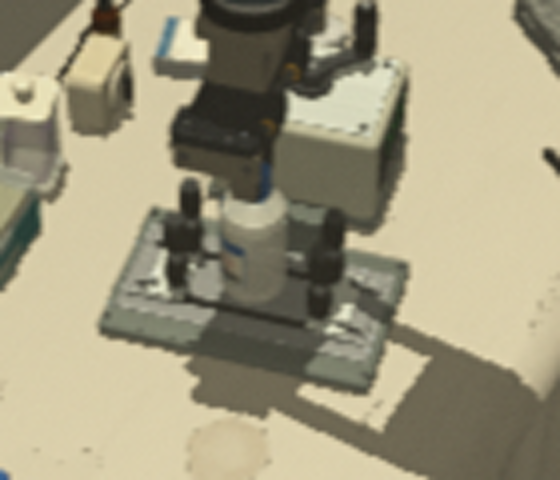

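Emit:
drive_tool:
  commands:
    - {"gripper": 255, "dx": -0.0015, "dy": 0.0005, "dz": 0.001, "ax": 0, "ay": -0.1, "az": 0}
    - {"gripper": 255, "dx": -0.0015, "dy": 0.0005, "dz": 0.002, "ax": 0, "ay": -0.1, "az": 0}
    - {"gripper": 255, "dx": -0.0015, "dy": 0.0005, "dz": 0.002, "ax": 0, "ay": -0.1, "az": 0}

```text
time: 10.2
tool_pos: [0.5295, 0.0152, 0.0977]
orientation: [-3.12, -0.369, 0.0]
force: [-0.9, 0.9, -3.2]
opening: 0.281
```

Emit:
drive_tool:
  commands:
    - {"gripper": 255, "dx": 0, "dy": 0, "dz": 0.001, "ax": 0, "ay": 0, "az": 0}
    - {"gripper": 255, "dx": 0, "dy": 0, "dz": 0.001, "ax": 0, "ay": 0, "az": 0}

```text
time: 10.45
tool_pos: [0.5297, 0.0153, 0.0969]
orientation: [-3.12, -0.369, -0.0]
force: [-0.4, 0.1, -1.1]
opening: 0.278
```

Emit:
drive_tool:
  commands:
    - {"gripper": 255, "dx": 0, "dy": 0, "dz": 0.001, "ax": 0, "ay": 0, "az": 0}
    - {"gripper": 255, "dx": 0, "dy": 0, "dz": 0.001, "ax": 0, "ay": 0, "az": 0}

```text
time: 10.7
tool_pos: [0.5305, 0.0154, 0.0968]
orientation: [-3.12, -0.369, -0.003]
force: [-2.2, 0.9, 7.5]
opening: 0.275
```

Emit:
drive_tool:
  commands:
    - {"gripper": 255, "dx": 0, "dy": 0, "dz": -0.001, "ax": 0, "ay": 0, "az": 0}
    - {"gripper": 140, "dx": 0, "dy": 0, "dz": -0.001, "ax": 0, "ay": 0, "az": 0}
    - {"gripper": 140, "dx": 0, "dy": 0, "dz": -0.001, "ax": 0, "ay": 0, "az": 0}
    - {"gripper": 140, "dx": 0, "dy": 0, "dz": -0.001, "ax": 0, "ay": 0, "az": 0}

```text
time: 11.2
tool_pos: [0.5295, 0.0152, 0.0968]
orientation: [-3.12, -0.369, 0.0]
force: [-0.5, 0.4, 1.2]
opening: 0.448
```

Emit:
drive_tool:
  commands:
    - {"gripper": 140, "dx": 0, "dy": 0, "dz": -0.015, "ax": 0, "ay": 0, "az": 0}
    - {"gripper": 140, "dx": 0, "dy": 0, "dz": -0.035, "ax": 0, "ay": 0, "az": 0}
    - {"gripper": 140, "dx": 0, "dy": 0, "dz": -0.07, "ax": 0, "ay": 0, "az": 0}
    - {"gripper": 140, "dx": 0, "dy": 0, "dz": -0.1, "ax": 0, "ay": 0, "az": 0}

```text
time: 11.7
tool_pos: [0.5298, 0.0152, 0.1991]
orientation: [3.12, 0.369, 0.002]
force: [-0.4, -0.6, -0.8]
opening: 0.452
```

```bash
python3 - <<'E'
from h import *
from rig import imaging
import pickle
p,R,s=tool();print(p,s['force'],s['opening'],s['time'])
plan((0.5412,-0.1783,0.200),yaw=0.235)
ci=imaging.camera_info("wrist");im=imaging.snapshot("wrist")[:,:,::-1]
pickle.dump(ci,open("w9.pkl","wb"));cv2.imwrite("pics/w9.png",im)
E
```

```text
[0.52984364 0.01524535 0.19907797] [-0.39438761 -0.56270079 -0.77468045] 0.4518724021706766 11.7
shift [-0.0342  0.1908 -0.0009] turn [ 0.01 -0.07  0.04] |d| 0.194 yaw now 0.2358
```

View pics/w9.png

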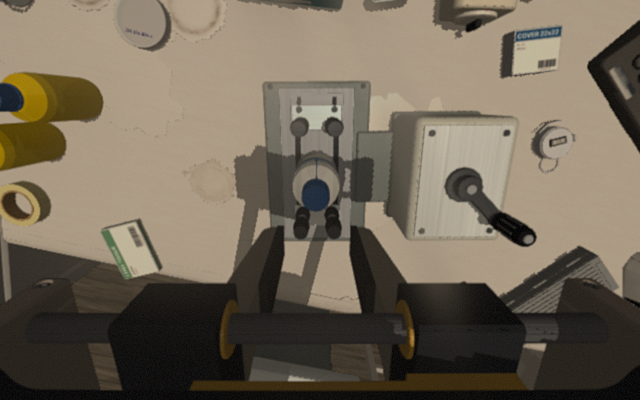

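Emit:
drive_tool:
  commands:
    - {"gripper": 140, "dx": -0.006, "dy": 0.03, "dz": 0, "ax": 0, "ay": 0, "az": 0}
    - {"gripper": 140, "dx": -0.015, "dy": 0.08, "dz": 0, "ax": 0, "ay": 0, "az": 0}
    - {"gripper": 140, "dx": -0.025, "dy": 0.135, "dz": 0, "ax": 0, "ay": 0, "az": 0}
    - {"gripper": 140, "dx": -0.034, "dy": 0.189, "dz": 0, "ax": 0, "ay": 0, "az": 0}
    - {"gripper": 140, "dx": -0.034, "dy": 0.189, "dz": 0.02, "ax": 0, "ay": 0, "az": 0}

```text
time: 12.38
tool_pos: [0.5421, -0.1805, 0.1786]
orientation: [3.118, 0.363, 0.006]
force: [0.7, 1.7, -0.4]
opening: 0.456
```

Emit:
drive_tool:
  commands:
    - {"gripper": 140, "dx": 0, "dy": 0, "dz": 0.015, "ax": 0, "ay": 0, "az": 0}
    - {"gripper": 140, "dx": 0, "dy": 0, "dz": 0.02, "ax": 0, "ay": 0, "az": 0}
    - {"gripper": 140, "dx": 0, "dy": 0, "dz": 0.02, "ax": 0, "ay": 0, "az": 0}

```text
time: 12.75
tool_pos: [0.5406, -0.1758, 0.1568]
orientation: [-3.119, -0.371, 0.001]
force: [0.1, -0.7, 0.1]
opening: 0.447
```

```bash
python3 - <<'E'
from h import *
from rig import imaging
import pickle
p,R,s=tool();print(p,s['force'],s['opening'],s['time'])
plan((0.5412,-0.1783,0.094),yaw=0.235)
ci=imaging.camera_info("wrist");im=imaging.snapshot("wrist")[:,:,::-1]
print(proj(ci,[[0.5412,-0.1783,.1655],[0.5663,-.137,.125]]))
pickle.dump(ci,open("w10.pkl","wb"));cv2.imwrite("pics/w10.png",im)
cv2.imwrite("pics/w10z.png",cv2.resize(im[100:300,220:420],None,fx=3,fy=3,interpolation=cv2.INTER_CUBIC))
E
```

```text
[ 0.54064513 -0.17576949  0.15680514] [ 0.10592749 -0.68322498  0.12177263] 0.4468385837481127 12.75
shift [-0.      0.0026  0.0628] turn [-0.01  0.02  0.11] |d| 0.063 yaw now 0.2369
[[318.48961529 223.36765722]
 [276.28582967 165.29501392]]
```

View pics/w10z.png

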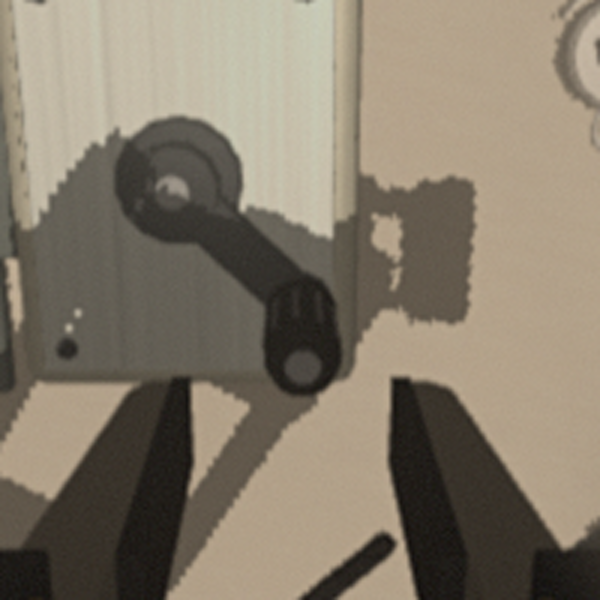

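```bash
python3 - <<'E'
from h import *
import pickle
ci=pickle.load(open("w10.pkl","rb"));p,R,s=tool()
G=onz(ci,(320.4,222.),.1655);H=onz(ci,(278,162.4),.125);H2=onz(ci,(278,162.4),.128)
for n,X in(("G",G),("H",H),("H2",H2)): print(n,X,"tool",R.inv().apply(X-p))
d=(H-G)[:2];print(np.linalg.norm(d),np.linalg.norm((H2-G)[:2]))
E
```

```text
G [ 0.54255288 -0.17938387  0.1655    ] tool [ 0.00076112  0.00379496 -0.008314  ]
H [ 0.56897987 -0.13788919  0.125     ] tool [ 0.03617726 -0.03034376  0.03219142]
H2 [ 0.56965003 -0.13813607  0.128     ] tool [ 0.03677154 -0.02994619  0.02919161]
0.04919547079856414 0.04935217275341278
```

Emit:
drive_tool:
  commands:
    - {"gripper": 140, "dx": 0.001, "dy": 0.002, "dz": 0.02, "ax": 0, "ay": 0, "az": 0}
    - {"gripper": 140, "dx": 0.001, "dy": 0.002, "dz": 0.04, "ax": 0, "ay": 0, "az": 0}
    - {"gripper": 140, "dx": 0.001, "dy": 0.002, "dz": 0.055, "ax": 0, "ay": 0, "az": 0}
    - {"gripper": 140, "dx": 0.001, "dy": 0.002, "dz": 0.062, "ax": 0, "ay": 0, "az": 0}
    - {"gripper": 140, "dx": 0.001, "dy": 0.002, "dz": 0.062, "ax": 0, "ay": 0, "az": 0}

```text
time: 13.42
tool_pos: [0.5421, -0.178, 0.0947]
orientation: [-3.12, -0.37, 0.0]
force: [-0.0, -0.8, -0.1]
opening: 0.449
```

```bash
python3 - <<'E'
from h import *
from rig import imaging
import pickle
p,R,s=tool();print(p,s['force'],s['opening'],s['time'])
ci=imaging.camera_info("wrist");im=imaging.snapshot("wrist")[:,:,::-1]
cv2.imwrite("pics/w11z.png",cv2.resize(im[100:300,220:420],None,fx=3,fy=3,interpolation=cv2.INTER_CUBIC))
E
```

```text
[ 0.54207996 -0.17804987  0.09474861] [-0.02001326 -0.75949827 -0.1043877 ] 0.44851952821724056 13.425
```

View pics/w11z.png

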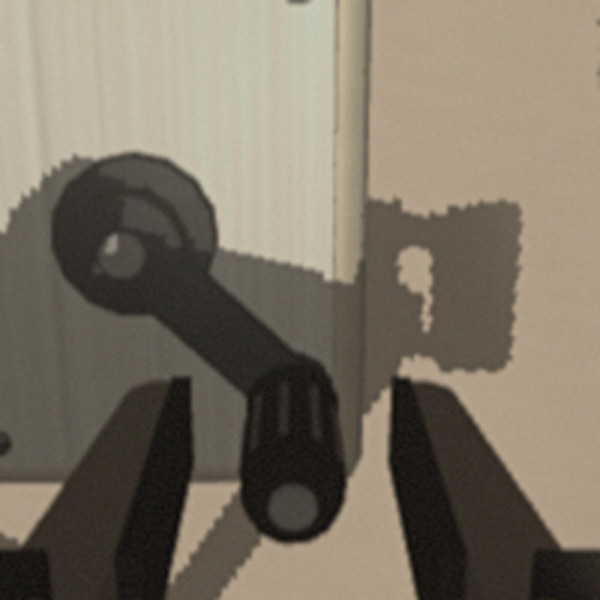

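Emit:
drive_tool:
  commands:
    - {"gripper": 255, "dx": 0, "dy": 0, "dz": 0, "ax": 0, "ay": 0, "az": 0}
    - {"gripper": 255, "dx": 0, "dy": 0, "dz": 0, "ax": 0, "ay": 0, "az": 0}
    - {"gripper": 255, "dx": 0, "dy": 0, "dz": 0, "ax": 0, "ay": 0, "az": 0}
    - {"gripper": 255, "dx": 0, "dy": 0, "dz": 0, "ax": 0, "ay": 0, "az": 0}
  newtons: 20

```text
time: 13.98
tool_pos: [0.5423, -0.1784, 0.0952]
orientation: [3.119, 0.369, 0.001]
force: [-1.0, -0.4, 3.0]
opening: 0.212
```

```bash
python3 - <<'E'
from h import *
from rig import imaging
ci=imaging.camera_info("wrist");p,R,s=tool();print(p,s['force'],s['opening']*92,s['time'],s['qpos'])
b=lambda q:(q[0]/3+220-.33,q[1]/3+100-.33)
G=onz(ci,b((292,507)),.1655)
for z in(.122,.125,.128):
  H=onz(ci,b((124,257)),z);d=R.inv().apply(H-G);print(z,G,H,d,np.hypot(d[0],d[1]),np.degrees(np.arctan2(-d[1],-d[0])))
E
```

```text
[ 0.54233875 -0.17837571  0.09516546] [-1.0103437 -0.4112983  3.0329581] 19.509996667298676 13.975 [-3.20292603e-01  3.64134718e-01  1.82658026e+00 -1.61414666e-04
  9.50225994e-01  1.01484142e+00]
0.122 [ 0.54324148 -0.17960436  0.1655    ] [ 0.56700882 -0.13783837  0.122     ] [ 0.03284445 -0.03507894  0.04349993] 0.04805507191614463 133.115806689019
0.125 [ 0.54324148 -0.17960436  0.1655    ] [ 0.56795728 -0.13821048  0.125     ] [ 0.03368121 -0.03449421  0.0405006 ] 0.048210730534190754 134.31676948309797
0.128 [ 0.54324148 -0.17960436  0.1655    ] [ 0.56890574 -0.1385826   0.128     ] [ 0.03451797 -0.03390949  0.03750128] 0.048387429008463545 135.5094820689048
```

Emit:
drive_tool:
  commands:
    - {"gripper": 255, "dx": -0.0056, "dy": -0.0067, "dz": 0, "ax": 0, "ay": 0, "az": 0}
    - {"gripper": 255, "dx": -0.01, "dy": -0.0142, "dz": 0, "ax": 0, "ay": 0, "az": 0}
    - {"gripper": 255, "dx": -0.0129, "dy": -0.0224, "dz": 0, "ax": 0, "ay": 0, "az": 0}
    - {"gripper": 255, "dx": -0.0145, "dy": -0.031, "dz": 0, "ax": 0, "ay": 0, "az": 0}
    - {"gripper": 255, "dx": -0.0145, "dy": -0.0397, "dz": 0, "ax": 0, "ay": 0, "az": 0}

```text
time: 14.6
tool_pos: [0.5182, -0.1424, 0.0951]
orientation: [3.12, 0.37, -0.0]
force: [0.5, -3.0, 4.6]
opening: 0.21
```

```bash
cat > cr.py <<'E'
from h import *
P0=np.array([0.5423,-0.1784])  # tcp at grasp
def st(C=None):
    p,R,s=tool();f=R.inv().apply(s['force']);M=R.as_matrix()
    y=0.2358;tx=np.array([np.cos(y),np.sin(y)]);ty=np.array([np.sin(y),-np.cos(y)])
    if C is None: C=P0+.05*np.sqrt(.5)*(tx-ty)
    r=p[:2]-C;phi=np.degrees(np.arctan2(r@ty,r@tx))%360
    er=r/np.linalg.norm(r);et=np.array([er[1],-er[0]])  # clockwise tangent
    F=s['force'][:2]
    print(f"t {s['time']:.2f} z {p[2]:.4f} R {1e3*np.linalg.norm(r):.1f} phi {phi:.1f} Frad {F@er:.2f} Ftan(drag) {-F@et:.2f} Fz {s['force'][2]:.1f} open {s['opening']*92:.1f} yaw {yawnow()}")
def tab(phi0,phis,r=50):
    a=np.radians(phi0)
    for q in phis: b=np.radians(q);print(q,np.round(r*(np.cos(b)-np.cos(a)),1),np.round(r*(np.sin(b)-np.sin(a)),1))
E
python3 - <<'E'
from cr import *
st();tab(185,[197,209,221,233,245]);tab(245,[260,275,290,305,320])
E
```

```text
t 14.60 z 0.0951 R 50.7 phi 185.9 Frad -0.15 Ftan(drag) 3.00 Fz 4.6 open 19.3 yaw 0.2359
197 2.0 -10.3
209 6.1 -19.9
221 12.1 -28.4
233 19.7 -35.6
245 28.7 -41.0
260 12.4 -3.9
275 25.5 -4.5
290 38.2 -1.7
305 49.8 4.4
320 59.4 13.2
```

Emit:
drive_tool:
  commands:
    - {"gripper": 255, "dx": 0.002, "dy": -0.0103, "dz": 0, "ax": 0, "ay": 0, "az": 0}
    - {"gripper": 255, "dx": 0.0061, "dy": -0.0199, "dz": 0, "ax": 0, "ay": 0, "az": 0}
    - {"gripper": 255, "dx": 0.0121, "dy": -0.0284, "dz": 0, "ax": 0, "ay": 0, "az": 0}
    - {"gripper": 255, "dx": 0.0197, "dy": -0.0356, "dz": 0, "ax": 0, "ay": 0, "az": 0}
    - {"gripper": 255, "dx": 0.0287, "dy": -0.041, "dz": 0, "ax": 0, "ay": 0, "az": 0}

```text
time: 15.22
tool_pos: [0.5367, -0.0958, 0.0951]
orientation: [3.12, 0.37, -0.001]
force: [0.3, -5.8, 5.1]
opening: 0.216
```

```bash
python3 -c "
from cr import *
st()"
```

```text
t 15.22 z 0.0951 R 51.0 phi 245.1 Frad -4.68 Ftan(drag) 3.39 Fz 5.1 open 19.8 yaw 0.2362
```

Emit:
drive_tool:
  commands:
    - {"gripper": 255, "dx": 0.0124, "dy": -0.0039, "dz": 0, "ax": 0, "ay": 0, "az": 0}
    - {"gripper": 255, "dx": 0.0255, "dy": -0.0045, "dz": 0, "ax": 0, "ay": 0, "az": 0}
    - {"gripper": 255, "dx": 0.0382, "dy": -0.0017, "dz": 0, "ax": 0, "ay": 0, "az": 0}
    - {"gripper": 255, "dx": 0.0498, "dy": 0.0044, "dz": 0, "ax": 0, "ay": 0, "az": 0}
    - {"gripper": 255, "dx": 0.0594, "dy": 0.0132, "dz": 0, "ax": 0, "ay": 0, "az": 0}

```text
time: 15.85
tool_pos: [0.5968, -0.0943, 0.095]
orientation: [-3.118, -0.37, 0.004]
force: [-5.8, -2.2, 9.6]
opening: 0.211
```

```bash
python3 -c "
from cr import *
st();tab(320,[335,350,365,380,395]);tab(395,[410,425,440,455,470])"
```

```text
t 15.85 z 0.0950 R 50.2 phi 317.9 Frad -5.13 Ftan(drag) 3.58 Fz 9.6 open 19.4 yaw 0.2361
335 7.0 11.0
350 10.9 23.5
365 11.5 36.5
380 8.7 49.2
395 2.7 60.8
410 -8.8 9.6
425 -19.8 16.6
440 -32.3 20.6
455 -45.3 21.1
470 -58.1 18.3
```

Emit:
drive_tool:
  commands:
    - {"gripper": 255, "dx": 0.007, "dy": 0.0115, "dz": -0.0005, "ax": 0, "ay": 0, "az": 0}
    - {"gripper": 255, "dx": 0.0107, "dy": 0.0243, "dz": -0.001, "ax": 0, "ay": 0, "az": 0}
    - {"gripper": 255, "dx": 0.0112, "dy": 0.0375, "dz": -0.001, "ax": 0, "ay": 0, "az": 0}
    - {"gripper": 255, "dx": 0.0084, "dy": 0.0502, "dz": -0.001, "ax": 0, "ay": 0, "az": 0}
    - {"gripper": 255, "dx": 0.0024, "dy": 0.0618, "dz": -0.001, "ax": 0, "ay": 0, "az": 0}

```text
time: 16.48
tool_pos: [0.6136, -0.1554, 0.0952]
orientation: [-3.119, -0.369, 0.003]
force: [-4.3, 5.6, 0.6]
opening: 0.21
```

```bash
python3 -c "
from cr import *
st()"
```

```text
t 16.48 z 0.0952 R 49.3 phi 37.0 Frad -6.15 Ftan(drag) 3.47 Fz 0.6 open 19.3 yaw 0.2355
```

Emit:
drive_tool:
  commands:
    - {"gripper": 255, "dx": -0.0088, "dy": 0.0096, "dz": 0, "ax": 0, "ay": 0, "az": 0}
    - {"gripper": 255, "dx": -0.0198, "dy": 0.0166, "dz": 0, "ax": 0, "ay": 0, "az": 0}
    - {"gripper": 255, "dx": -0.0323, "dy": 0.0206, "dz": 0, "ax": 0, "ay": 0, "az": 0}
    - {"gripper": 255, "dx": -0.0453, "dy": 0.0211, "dz": 0, "ax": 0, "ay": 0, "az": 0}
    - {"gripper": 255, "dx": -0.0581, "dy": 0.0183, "dz": 0, "ax": 0, "ay": 0, "az": 0}

```text
time: 17.1
tool_pos: [0.5619, -0.1853, 0.0953]
orientation: [-3.117, -0.367, -0.001]
force: [5.5, 14.3, -4.5]
opening: 0.213
```

```bash
python3 -c "
from cr import *
st();tab(470,[485,500,515,530,545]);tab(545,[560,575,590,605,620])"
```

```text
t 17.10 z 0.0953 R 49.9 phi 111.0 Frad -14.89 Ftan(drag) 3.63 Fz -4.5 open 19.6 yaw 0.2343
485 -11.6 -6.0
500 -21.2 -14.8
515 -28.2 -25.9
530 -32.1 -38.3
545 -32.7 -51.3
560 2.8 -12.7
575 8.9 -24.3
590 17.7 -33.9
605 28.7 -41.0
620 41.1 -44.9
```

Emit:
drive_tool:
  commands:
    - {"gripper": 255, "dx": -0.0116, "dy": -0.0067, "dz": 0.0003, "ax": 0, "ay": 0, "az": 0}
    - {"gripper": 255, "dx": -0.0212, "dy": -0.0156, "dz": 0.0004, "ax": 0, "ay": 0, "az": 0}
    - {"gripper": 255, "dx": -0.0282, "dy": -0.0267, "dz": 0.0004, "ax": 0, "ay": 0, "az": 0}
    - {"gripper": 255, "dx": -0.0321, "dy": -0.0391, "dz": 0.0004, "ax": 0, "ay": 0, "az": 0}
    - {"gripper": 255, "dx": -0.0327, "dy": -0.0521, "dz": 0.0004, "ax": 0, "ay": 0, "az": 0}

```text
time: 17.73
tool_pos: [0.5184, -0.1441, 0.0954]
orientation: [3.118, 0.369, 0.001]
force: [5.3, -2.2, -7.2]
opening: 0.212
```

```bash
python3 -c "
from cr import *
st()"
```

```text
t 17.73 z 0.0954 R 50.7 phi 184.1 Frad -4.88 Ftan(drag) 3.06 Fz -7.2 open 19.5 yaw 0.2353
```

Emit:
drive_tool:
  commands:
    - {"gripper": 255, "dx": 0.0028, "dy": -0.0127, "dz": 0, "ax": 0, "ay": 0, "az": 0}
    - {"gripper": 255, "dx": 0.0089, "dy": -0.0243, "dz": 0, "ax": 0, "ay": 0, "az": 0}
    - {"gripper": 255, "dx": 0.0177, "dy": -0.0339, "dz": 0, "ax": 0, "ay": 0, "az": 0}
    - {"gripper": 255, "dx": 0.0287, "dy": -0.041, "dz": 0, "ax": 0, "ay": 0, "az": 0}
    - {"gripper": 255, "dx": 0.0411, "dy": -0.0449, "dz": 0, "ax": 0, "ay": 0, "az": 0}

```text
time: 18.35
tool_pos: [0.5481, -0.0891, 0.0953]
orientation: [-3.119, -0.37, 0.002]
force: [-1.3, -5.2, -3.0]
opening: 0.215
```

```bash
python3 -c "
from cr import *
st();tab(620,[634,648,662,676,690])"
```

```text
t 18.35 z 0.0953 R 50.9 phi 260.0 Frad -4.23 Ftan(drag) 3.21 Fz -3.0 open 19.8 yaw 0.2362
634 12.2 -0.6
648 24.1 1.7
662 35.2 6.8
676 44.6 14.5
690 52.0 24.2
```

Emit:
drive_tool:
  commands:
    - {"gripper": 255, "dx": 0.0122, "dy": -0.0005, "dz": 0, "ax": 0, "ay": 0, "az": 0}
    - {"gripper": 255, "dx": 0.024, "dy": 0.0019, "dz": 0, "ax": 0, "ay": 0, "az": 0}
    - {"gripper": 255, "dx": 0.035, "dy": 0.007, "dz": 0, "ax": 0, "ay": 0, "az": 0}

```text
time: 18.73
tool_pos: [0.5844, -0.0881, 0.0953]
orientation: [-3.119, -0.369, 0.0]
force: [-3.1, 0.3, -1.5]
opening: 0.209
```

```bash
python3 -c "
from cr import *
st();tab(662,[672,682,692])
tab(692,[702,712,722])"
```

```text
t 18.73 z 0.0953 R 50.3 phi 302.0 Frad -0.69 Ftan(drag) 3.00 Fz -1.5 open 19.2 yaw 0.2357
672 7.0 5.2
682 12.9 11.6
692 17.7 18.9
702 3.4 8.0
712 5.4 16.5
722 5.8 25.2
```

Emit:
drive_tool:
  commands:
    - {"gripper": 255, "dx": 0.007, "dy": 0.0052, "dz": 0, "ax": 0, "ay": 0, "az": 0}
    - {"gripper": 255, "dx": 0.0129, "dy": 0.0116, "dz": 0, "ax": 0, "ay": 0, "az": 0}
    - {"gripper": 255, "dx": 0.0177, "dy": 0.0189, "dz": 0, "ax": 0, "ay": 0, "az": 0}

```text
time: 19.1
tool_pos: [0.6059, -0.1031, 0.0953]
orientation: [-3.12, -0.369, -0.001]
force: [-1.4, 3.5, -3.1]
opening: 0.215
```

```bash
python3 -c "
from cr import *
st()"
```

```text
t 19.10 z 0.0953 R 49.7 phi 332.4 Frad 1.20 Ftan(drag) 3.55 Fz -3.1 open 19.8 yaw 0.2356
```

Emit:
drive_tool:
  commands:
    - {"gripper": 255, "dx": 0.0034, "dy": 0.008, "dz": 0, "ax": 0, "ay": 0, "az": 0}
    - {"gripper": 255, "dx": 0.0054, "dy": 0.0165, "dz": 0, "ax": 0, "ay": 0, "az": 0}

```text
time: 19.35
tool_pos: [0.6147, -0.1182, 0.0953]
orientation: [3.12, 0.369, 0.0]
force: [-0.8, 4.1, -3.0]
opening: 0.209
```

```bash
python3 -c "
from cr import *
st();tab(712,[720,728,736]);tab(728,[735,742]);tab(742,[748,754])"
```

```text
t 19.35 z 0.0953 R 49.5 phi 352.8 Frad 0.67 Ftan(drag) 4.14 Fz -3.0 open 19.3 yaw 0.2357
720 0.5 7.0
728 0.0 13.9
736 -1.5 20.7
735 -1.2 6.0
742 -3.2 11.8
748 -2.2 4.7
754 -4.9 9.2
```

Emit:
drive_tool:
  commands:
    - {"gripper": 255, "dx": 0.0003, "dy": 0.0035, "dz": 0, "ax": 0, "ay": 0, "az": 0}
    - {"gripper": 255, "dx": 0.0005, "dy": 0.007, "dz": 0, "ax": 0, "ay": 0, "az": 0}

```text
time: 19.6
tool_pos: [0.6165, -0.1246, 0.0954]
orientation: [3.12, 0.369, 0.0]
force: [0.7, 3.1, -5.1]
opening: 0.213
```

```bash
python3 -c "
from cr import *
from rig import imaging
import cv2
st()
for i in range(3): 
  im=imaging.snapshot('scene');st()
cv2.imwrite('pics/s12.png',cv2.resize(im[140:260,260:400,::-1],None,fx=4,fy=4,interpolation=cv2.INTER_CUBIC))
im=imaging.snapshot('side')
cv2.imwrite('pics/d12.png',cv2.resize(im[140:260,260:400,::-1],None,fx=4,fy=4,interpolation=cv2.INTER_CUBIC))
"
```

```text
t 19.60 z 0.0954 R 49.4 phi 0.5 Frad 1.37 Ftan(drag) 2.88 Fz -5.1 open 19.6 yaw 0.2355
t 19.65 z 0.0954 R 49.4 phi 0.9 Frad 1.44 Ftan(drag) 1.64 Fz -5.2 open 19.6 yaw 0.2356
t 19.70 z 0.0954 R 49.4 phi 0.9 Frad 1.15 Ftan(drag) -0.28 Fz -6.1 open 19.5 yaw 0.2357
t 19.75 z 0.0954 R 49.3 phi 0.8 Frad 1.27 Ftan(drag) -0.48 Fz -5.5 open 19.4 yaw 0.2358
```

View pics/s12.png

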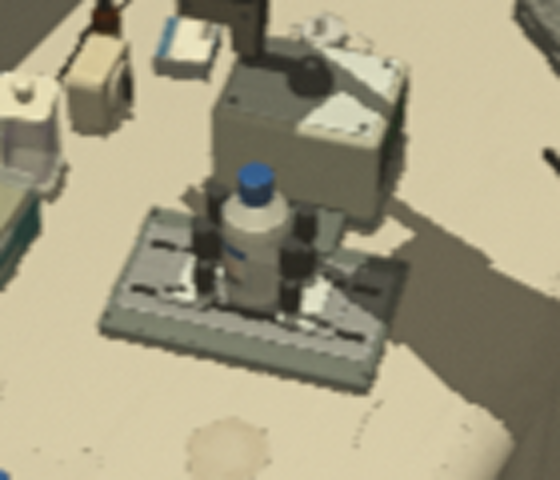

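View pics/d12.png

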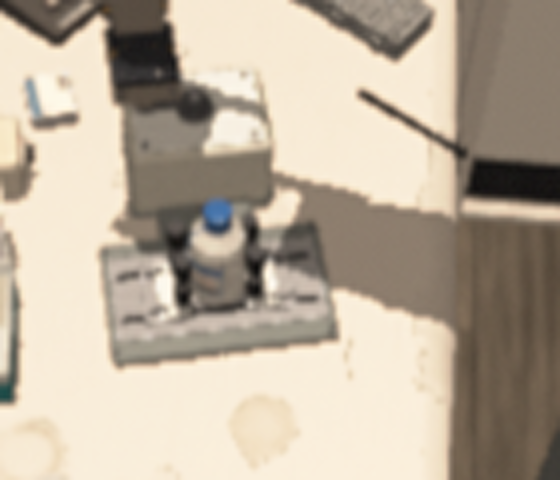

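```bash
python3 -c "
from cr import *
for a in range(720,790,9): tab(a,[a+3,a+6,a+9],49.8)"
```

```text
723 -0.1 2.6
726 -0.3 5.2
729 -0.6 7.8
732 -0.5 2.6
735 -1.1 5.1
738 -1.8 7.6
741 -0.9 2.5
744 -1.9 4.9
747 -3.0 7.2
750 -1.2 2.3
753 -2.6 4.5
756 -4.1 6.7
759 -1.6 2.1
762 -3.3 4.1
765 -5.1 5.9
768 -1.9 1.8
771 -3.9 3.5
774 -5.9 5.1
777 -2.1 1.5
780 -4.4 2.8
783 -6.7 4.1
786 -2.4 1.1
789 -4.8 2.1
792 -7.2 3.0
```

Emit:
drive_tool:
  commands:
    - {"gripper": 255, "dx": -0.0001, "dy": 0.0026, "dz": 0.0001, "ax": 0, "ay": 0, "az": 0}
    - {"gripper": 255, "dx": -0.0003, "dy": 0.0052, "dz": 0.0002, "ax": 0, "ay": 0, "az": 0}
    - {"gripper": 255, "dx": -0.0006, "dy": 0.0078, "dz": 0.0002, "ax": 0, "ay": 0, "az": 0}

```text
time: 20.18
tool_pos: [0.6176, -0.132, 0.0953]
orientation: [-3.12, -0.37, 0.0]
force: [-0.3, 3.3, -1.8]
opening: 0.217
```

```bash
python3 -c "
from cr import *
st()"
```

```text
t 20.18 z 0.0953 R 49.3 phi 9.2 Frad -0.01 Ftan(drag) 3.31 Fz -1.8 open 19.9 yaw 0.2359
```

Emit:
drive_tool:
  commands:
    - {"gripper": 255, "dx": -0.0005, "dy": 0.0026, "dz": 0, "ax": 0, "ay": 0, "az": 0}
    - {"gripper": 255, "dx": -0.0011, "dy": 0.0051, "dz": 0, "ax": 0, "ay": 0, "az": 0}
    - {"gripper": 255, "dx": -0.0018, "dy": 0.0076, "dz": 0, "ax": 0, "ay": 0, "az": 0}

```text
time: 20.55
tool_pos: [0.6175, -0.14, 0.0953]
orientation: [-3.12, -0.369, 0.0]
force: [-2.1, 3.8, -0.3]
opening: 0.208
```

```bash
python3 -c "
from cr import *
st()"
```

```text
t 20.55 z 0.0953 R 49.3 phi 18.4 Frad -2.40 Ftan(drag) 3.66 Fz -0.3 open 19.1 yaw 0.2357
```

Emit:
drive_tool:
  commands:
    - {"gripper": 255, "dx": -0.0009, "dy": 0.0025, "dz": 0, "ax": 0, "ay": 0, "az": 0}
    - {"gripper": 255, "dx": -0.0019, "dy": 0.0049, "dz": 0, "ax": 0, "ay": 0, "az": 0}
    - {"gripper": 255, "dx": -0.003, "dy": 0.0072, "dz": 0, "ax": 0, "ay": 0, "az": 0}

```text
time: 20.92
tool_pos: [0.6163, -0.1477, 0.0952]
orientation: [-3.12, -0.369, 0.0]
force: [-3.2, 4.9, 1.6]
opening: 0.211
```

```bash
python3 -c "
from cr import *
st()"
```

```text
t 20.93 z 0.0952 R 49.3 phi 27.5 Frad -4.33 Ftan(drag) 4.00 Fz 1.6 open 19.4 yaw 0.2357
```

Emit:
drive_tool:
  commands:
    - {"gripper": 255, "dx": -0.0013, "dy": 0.0022, "dz": 0, "ax": 0, "ay": 0, "az": 0}
    - {"gripper": 255, "dx": -0.0028, "dy": 0.0044, "dz": 0, "ax": 0, "ay": 0, "az": 0}
    - {"gripper": 255, "dx": -0.0043, "dy": 0.0066, "dz": 0, "ax": 0, "ay": 0, "az": 0}

```text
time: 21.3
tool_pos: [0.6138, -0.1551, 0.0952]
orientation: [-3.12, -0.369, -0.0]
force: [-3.3, 5.1, 1.3]
opening: 0.21
```

```bash
python3 -c "
from cr import *
st()"
```

```text
t 21.30 z 0.0952 R 49.3 phi 36.5 Frad -4.99 Ftan(drag) 3.42 Fz 1.3 open 19.3 yaw 0.2358
```

Emit:
drive_tool:
  commands:
    - {"gripper": 255, "dx": -0.0017, "dy": 0.002, "dz": 0, "ax": 0, "ay": 0, "az": 0}
    - {"gripper": 255, "dx": -0.0035, "dy": 0.0039, "dz": 0, "ax": 0, "ay": 0, "az": 0}
    - {"gripper": 255, "dx": -0.0053, "dy": 0.0057, "dz": 0, "ax": 0, "ay": 0, "az": 0}

```text
time: 21.68
tool_pos: [0.6102, -0.1619, 0.0952]
orientation: [-3.12, -0.369, -0.001]
force: [-1.1, 5.4, 0.8]
opening: 0.216
```

```bash
python3 -c "
from cr import *
st()"
```

```text
t 21.68 z 0.0952 R 49.2 phi 45.5 Frad -3.79 Ftan(drag) 3.97 Fz 0.8 open 19.8 yaw 0.2357
```

Emit:
drive_tool:
  commands:
    - {"gripper": 255, "dx": -0.0019, "dy": 0.0018, "dz": 0, "ax": 0, "ay": 0, "az": 0}
    - {"gripper": 255, "dx": -0.0039, "dy": 0.0035, "dz": 0, "ax": 0, "ay": 0, "az": 0}
    - {"gripper": 255, "dx": -0.0059, "dy": 0.0051, "dz": 0, "ax": 0, "ay": 0, "az": 0}

```text
time: 22.05
tool_pos: [0.6055, -0.1682, 0.0953]
orientation: [-3.12, -0.369, -0.0]
force: [-0.1, 5.7, 0.5]
opening: 0.213
```

```bash
python3 -c "
from cr import *
st()"
```

```text
t 22.05 z 0.0953 R 49.3 phi 54.7 Frad -3.81 Ftan(drag) 4.21 Fz 0.5 open 19.6 yaw 0.2358
```

Emit:
drive_tool:
  commands:
    - {"gripper": 255, "dx": -0.0021, "dy": 0.0014, "dz": 0, "ax": 0, "ay": 0, "az": 0}
    - {"gripper": 255, "dx": -0.0044, "dy": 0.0027, "dz": 0, "ax": 0, "ay": 0, "az": 0}

```text
time: 22.3
tool_pos: [0.6019, -0.1719, 0.0953]
orientation: [3.12, 0.369, 0.001]
force: [-0.5, 4.9, -0.9]
opening: 0.209
```

```bash
python3 -c "
from cr import *
st()
tab(780,[783,786,789],49.8);tab(786,[789,792],49.8)"
```

```text
t 22.30 z 0.0953 R 49.3 phi 60.7 Frad -3.97 Ftan(drag) 2.94 Fz -0.9 open 19.2 yaw 0.2357
783 -2.3 1.2
786 -4.6 2.4
789 -7.1 3.4
789 -2.4 1.0
792 -4.9 1.9
```

Still at free drag; continuing in small steps.

Emit:
drive_tool:
  commands:
    - {"gripper": 255, "dx": -0.0023, "dy": 0.0011, "dz": 0, "ax": 0, "ay": 0, "az": 0}
    - {"gripper": 255, "dx": -0.0047, "dy": 0.0022, "dz": 0, "ax": 0, "ay": 0, "az": 0}
    - {"gripper": 255, "dx": -0.0071, "dy": 0.0032, "dz": 0, "ax": 0, "ay": 0, "az": 0}

```text
time: 22.68
tool_pos: [0.5958, -0.1768, 0.0953]
orientation: [3.12, 0.369, 0.001]
force: [1.2, 4.2, -0.1]
opening: 0.211
```

```bash
python3 -c "
from cr import *
from rig import imaging
import cv2
st()
a=imaging.snapshot('side');b=imaging.snapshot('scene')
cv2.imwrite('pics/d13.png',cv2.resize(a[180:220,295:345,::-1],None,fx=12,fy=12,interpolation=cv2.INTER_CUBIC))
cv2.imwrite('pics/s13.png',cv2.resize(b[175:225,295:345,::-1],None,fx=12,fy=12,interpolation=cv2.INTER_CUBIC))
st()
tab(789,[792,795,798],49.8);tab(798,[801,804],49.8)"
```

```text
t 22.68 z 0.0953 R 49.3 phi 69.8 Frad -2.80 Ftan(drag) 3.36 Fz -0.1 open 19.5 yaw 0.2358
t 22.77 z 0.0953 R 49.3 phi 70.1 Frad -2.02 Ftan(drag) 2.01 Fz -0.6 open 19.5 yaw 0.2357
792 -2.5 0.9
795 -5.0 1.6
798 -7.5 2.2
801 -2.6 0.5
804 -5.1 0.8
```

View pics/s13.png

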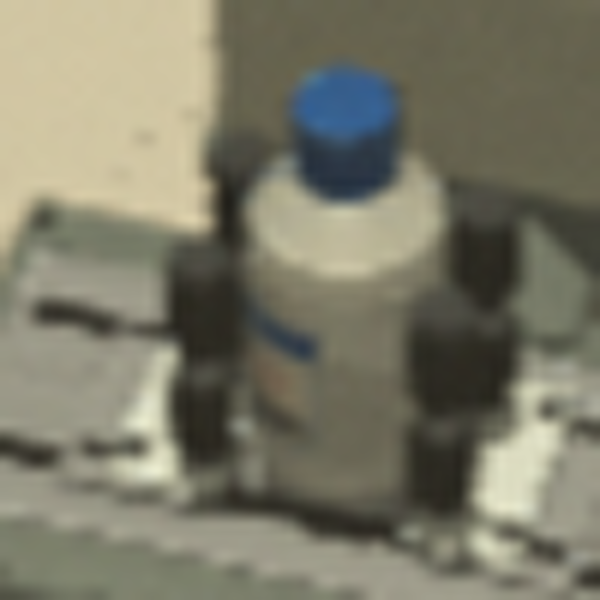

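View pics/d13.png

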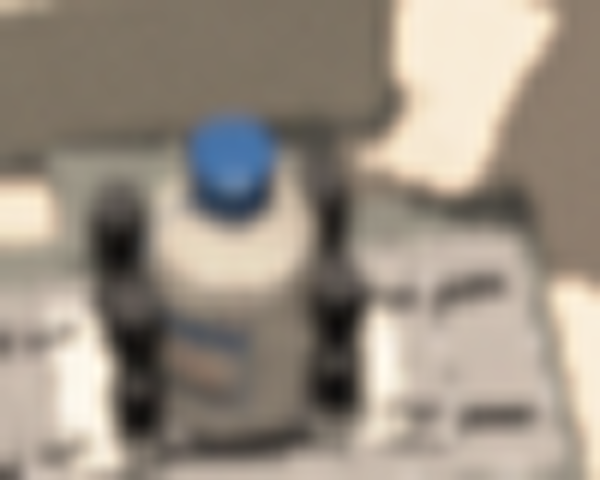

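Emit:
drive_tool:
  commands:
    - {"gripper": 255, "dx": -0.0025, "dy": 0.0008, "dz": 0, "ax": 0, "ay": 0, "az": 0}
    - {"gripper": 255, "dx": -0.005, "dy": 0.0015, "dz": 0, "ax": 0, "ay": 0, "az": 0}
    - {"gripper": 255, "dx": -0.0075, "dy": 0.0021, "dz": 0, "ax": 0, "ay": 0, "az": 0}

```text
time: 23.15
tool_pos: [0.589, -0.1806, 0.0953]
orientation: [3.119, 0.37, 0.001]
force: [2.2, 3.3, -1.3]
opening: 0.21
```

```bash
python3 -c "
from cr import *
st()
tab(798,[801,804,807],49.8);tab(807,[810,813,816],49.8);tab(816,[819,822,825],49.8)"
```

```text
t 23.15 z 0.0953 R 49.3 phi 78.8 Frad -2.07 Ftan(drag) 3.40 Fz -1.3 open 19.3 yaw 0.2358
801 -2.6 0.5
804 -5.1 0.8
807 -7.7 1.0
810 -2.6 0.1
813 -5.2 0.0
816 -7.8 -0.2
819 -2.6 -0.3
822 -5.1 -0.8
825 -7.7 -1.4
```

Emit:
drive_tool:
  commands:
    - {"gripper": 255, "dx": -0.0026, "dy": 0.0005, "dz": 0, "ax": 0, "ay": 0, "az": 0}
    - {"gripper": 255, "dx": -0.0051, "dy": 0.0008, "dz": 0, "ax": 0, "ay": 0, "az": 0}
    - {"gripper": 255, "dx": -0.0077, "dy": 0.001, "dz": 0, "ax": 0, "ay": 0, "az": 0}

```text
time: 23.52
tool_pos: [0.5817, -0.1833, 0.0953]
orientation: [3.119, 0.369, 0.001]
force: [3.1, 1.5, -1.0]
opening: 0.214
```

```bash
python3 -c "
from cr import *
st()"
```

```text
t 23.52 z 0.0953 R 49.4 phi 88.0 Frad -0.61 Ftan(drag) 3.39 Fz -1.0 open 19.7 yaw 0.2358
```

Emit:
drive_tool:
  commands:
    - {"gripper": 255, "dx": -0.0026, "dy": 0.0001, "dz": 0, "ax": 0, "ay": 0, "az": 0}
    - {"gripper": 255, "dx": -0.0052, "dy": 0, "dz": 0, "ax": 0, "ay": 0, "az": 0}
    - {"gripper": 255, "dx": -0.0078, "dy": -0.0002, "dz": 0, "ax": 0, "ay": 0, "az": 0}

```text
time: 23.9
tool_pos: [0.574, -0.1849, 0.0953]
orientation: [3.119, 0.37, 0.0]
force: [3.3, 2.0, -1.7]
opening: 0.21
```

```bash
python3 -c "
from cr import *
st()"
```

```text
t 23.90 z 0.0953 R 49.5 phi 97.1 Frad -1.57 Ftan(drag) 3.46 Fz -1.7 open 19.3 yaw 0.2358
```

Emit:
drive_tool:
  commands:
    - {"gripper": 255, "dx": -0.0026, "dy": -0.0003, "dz": 0, "ax": 0, "ay": 0, "az": 0}
    - {"gripper": 255, "dx": -0.0051, "dy": -0.0008, "dz": 0, "ax": 0, "ay": 0, "az": 0}
    - {"gripper": 255, "dx": -0.0077, "dy": -0.0014, "dz": 0, "ax": 0, "ay": 0, "az": 0}

```text
time: 24.28
tool_pos: [0.5662, -0.1853, 0.0953]
orientation: [3.12, 0.369, 0.001]
force: [3.7, -1.6, -0.6]
opening: 0.214
```

```bash
python3 -c "
from cr import *
st()
for a in (825,834,843,852,861,870,879): tab(a,[a+3,a+6,a+9],49.8)"
```

```text
t 24.27 z 0.0953 R 49.6 phi 106.1 Frad 1.46 Ftan(drag) 3.78 Fz -0.6 open 19.7 yaw 0.2358
828 -2.5 -0.7
831 -5.0 -1.6
834 -7.4 -2.6
837 -2.4 -1.1
840 -4.6 -2.4
843 -6.9 -3.7
846 -2.1 -1.5
849 -4.2 -3.1
852 -6.2 -4.8
855 -1.9 -1.8
858 -3.7 -3.7
861 -5.4 -5.7
864 -1.6 -2.1
867 -3.1 -4.2
870 -4.4 -6.4
873 -1.2 -2.3
876 -2.4 -4.6
879 -3.4 -7.1
882 -0.9 -2.5
885 -1.6 -5.0
888 -2.2 -7.5
```

Emit:
drive_tool:
  commands:
    - {"gripper": 255, "dx": -0.0025, "dy": -0.0007, "dz": 0, "ax": 0, "ay": 0, "az": 0}
    - {"gripper": 255, "dx": -0.005, "dy": -0.0016, "dz": 0, "ax": 0, "ay": 0, "az": 0}
    - {"gripper": 255, "dx": -0.0074, "dy": -0.0026, "dz": 0, "ax": 0, "ay": 0, "az": 0}

```text
time: 24.65
tool_pos: [0.5583, -0.1844, 0.0953]
orientation: [3.12, 0.369, 0.0]
force: [3.9, -0.6, -1.2]
opening: 0.21
```

```bash
python3 -c "
from cr import *
st()"
```

```text
t 24.65 z 0.0953 R 49.7 phi 115.3 Frad -0.16 Ftan(drag) 3.96 Fz -1.2 open 19.3 yaw 0.2358
```

Emit:
drive_tool:
  commands:
    - {"gripper": 255, "dx": -0.0024, "dy": -0.0011, "dz": 0, "ax": 0, "ay": 0, "az": 0}
    - {"gripper": 255, "dx": -0.0046, "dy": -0.0024, "dz": 0, "ax": 0, "ay": 0, "az": 0}
    - {"gripper": 255, "dx": -0.0069, "dy": -0.0037, "dz": 0, "ax": 0, "ay": 0, "az": 0}

```text
time: 25.02
tool_pos: [0.5508, -0.1824, 0.0953]
orientation: [3.12, 0.369, 0.0]
force: [5.3, -1.2, -0.7]
opening: 0.21
```

```bash
python3 -c "
from cr import *
st()"
```

```text
t 25.02 z 0.0953 R 49.8 phi 124.2 Frad -0.74 Ftan(drag) 5.36 Fz -0.7 open 19.3 yaw 0.2358
```

Emit:
drive_tool:
  commands:
    - {"gripper": 255, "dx": -0.0011, "dy": -0.0007, "dz": 0, "ax": 0, "ay": 0, "az": 0}
    - {"gripper": 255, "dx": -0.0018, "dy": -0.0013, "dz": 0, "ax": 0, "ay": 0, "az": 0}

```text
time: 25.28
tool_pos: [0.5489, -0.1816, 0.0953]
orientation: [3.119, 0.37, 0.001]
force: [5.7, -1.3, -2.2]
opening: 0.215
```

```bash
python3 -c "
from cr import *
from rig import imaging
import cv2
st()
a=imaging.snapshot('side');b=imaging.snapshot('scene')
cv2.imwrite('pics/d14.png',cv2.resize(a[180:220,295:345,::-1],None,fx=12,fy=12,interpolation=cv2.INTER_CUBIC))
cv2.imwrite('pics/s14.png',cv2.resize(b[175:225,295:345,::-1],None,fx=12,fy=12,interpolation=cv2.INTER_CUBIC))
st()"
```

```text
t 25.27 z 0.0953 R 49.9 phi 126.6 Frad -0.98 Ftan(drag) 5.75 Fz -2.2 open 19.8 yaw 0.2358
t 25.38 z 0.0953 R 49.8 phi 126.6 Frad -0.73 Ftan(drag) 4.81 Fz -1.1 open 19.3 yaw 0.2358
```

View pics/s14.png

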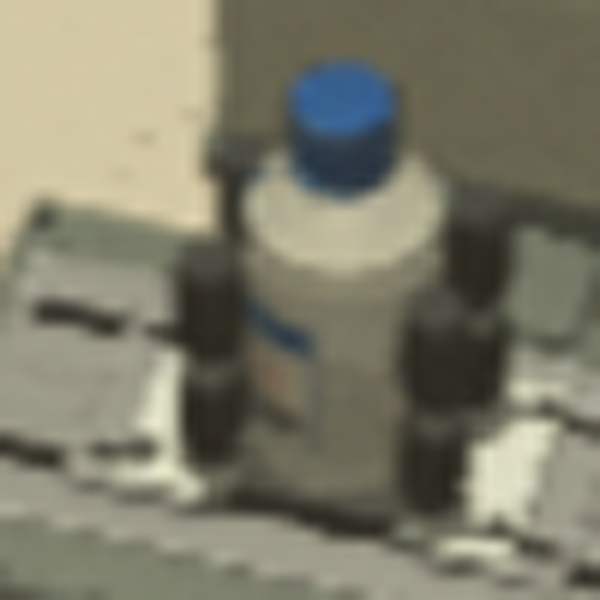

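View pics/d14.png

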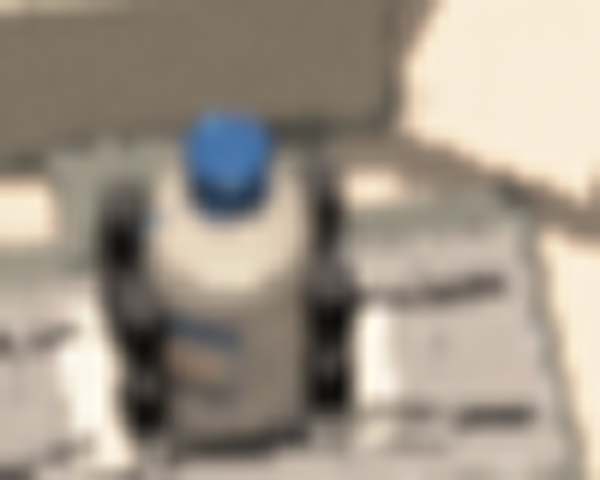

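Emit:
drive_tool:
  commands:
    - {"gripper": 155, "dx": 0, "dy": 0, "dz": 0, "ax": 0, "ay": 0, "az": 0}
    - {"gripper": 155, "dx": 0, "dy": 0, "dz": 0, "ax": 0, "ay": 0, "az": 0}
    - {"gripper": 155, "dx": 0, "dy": 0, "dz": 0, "ax": 0, "ay": 0, "az": 0}

```text
time: 25.75
tool_pos: [0.5481, -0.1813, 0.095]
orientation: [-3.119, -0.369, 0.002]
force: [-0.2, -0.6, 0.6]
opening: 0.389
```

```bash
python3 -c "
from cr import *
from rig import imaging
import cv2
st()
im=imaging.snapshot('wrist')
cv2.imwrite('pics/w15.png',cv2.resize(im[100:300,220:420,::-1],None,fx=3,fy=3))
"
```

```text
t 25.75 z 0.0950 R 49.9 phi 127.5 Frad 0.60 Ftan(drag) 0.07 Fz 0.6 open 35.8 yaw 0.2357
```

View pics/w15.png

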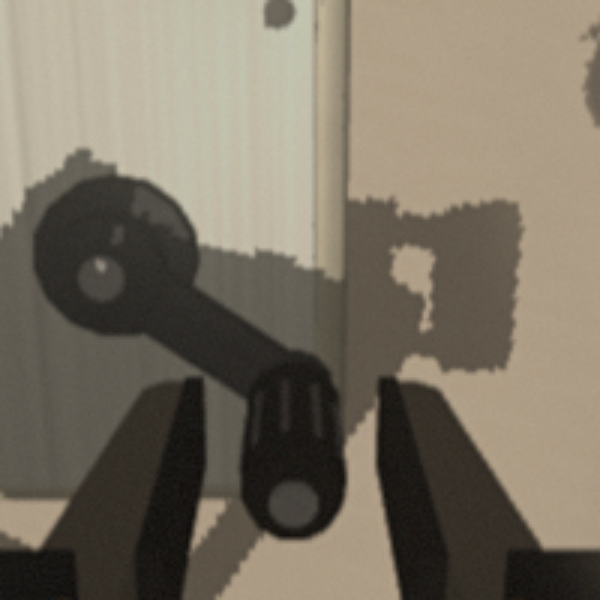

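Released cleanly. Rising straight up.

Emit:
drive_tool:
  commands:
    - {"gripper": 155, "dx": 0, "dy": 0, "dz": -0.015, "ax": 0, "ay": 0, "az": 0}
    - {"gripper": 155, "dx": 0, "dy": 0, "dz": -0.04, "ax": 0, "ay": 0, "az": 0}
    - {"gripper": 155, "dx": 0, "dy": 0, "dz": -0.08, "ax": 0, "ay": 0, "az": 0}
    - {"gripper": 155, "dx": 0, "dy": 0, "dz": -0.12, "ax": 0, "ay": 0, "az": 0}
    - {"gripper": 155, "dx": 0, "dy": 0, "dz": -0.12, "ax": 0, "ay": 0, "az": 0}

```text
time: 26.42
tool_pos: [0.551, -0.1823, 0.2197]
orientation: [3.117, 0.369, 0.01]
force: [0.1, 0.2, -0.6]
opening: 0.395
```

```bash
python3 - <<'E'
from h import *
from rig import imaging
cw=imaging.camera_info("wrist");w=imaging.snapshot("wrist")[:,:,::-1]
b=imaging.snapshot("scene")[:,:,::-1]
cv2.imwrite("pics/w16.png",w);cv2.imwrite("pics/s16.png",cv2.resize(b[140:260,260:400],None,fx=4,fy=4,interpolation=cv2.INTER_CUBIC))
y=.235
for z in(.024,.146): print(z,proj(cw,[[.5298,.0136,z]]),proj(imaging.camera_info("scene"),[[.5298,.0136,z]]))
print(tool()[2]['force'],tool()[2]['time'])
E
```

```text
0.024 [[171.1304729  148.09220569]] [[322.91839375 209.79865606]]
0.146 [[112.06159378 166.22676234]] [[322.91444341 182.27083901]]
[-0.06852383 -0.0844317  -0.4101504 ] 26.525
```

View pics/w16.png

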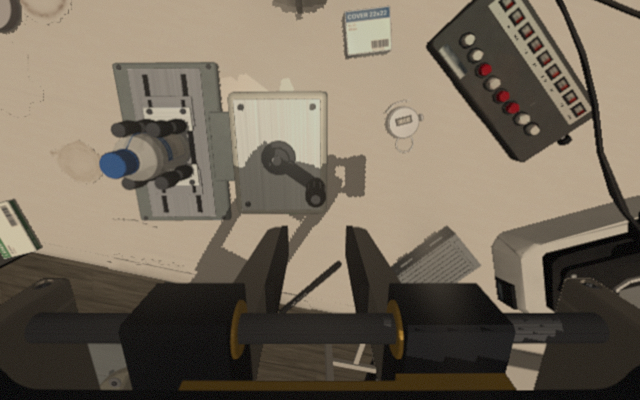

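View pics/s16.png

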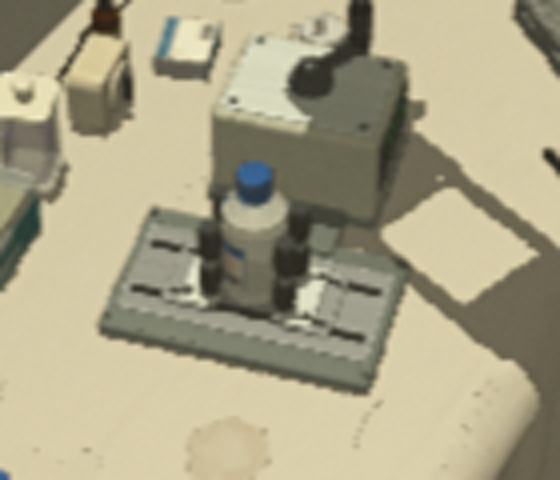

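```bash
python3 -c "
from rig import job
print(job.sign_off())"
```

```text
the job is handed in; nothing more can be done
None
```

The white bottle is standing upright on the stand and clamped between the jaws, and the job was handed in at about 26.5 s of the 72 s allowed.

**Winding:** I turned the crank about 710° clockwise by its grip in one hold, without letting go. The drag in motion read about 3.4 N while free (readings varied from about 2.9 to 4.2 N). At the end it was 5.75 N, which is about 2.0–2.4 N above free and inside the firm 1.5–3 N band. That last reading was taken at a slower step than the free ones.

**Last checks:** After release, the wrist force was near zero. The scene picture shows the bottle upright between the posts, with its cap within about 1 px of where it should be. In the wrist picture the cap was about 6 px off, which I took as a few millimetres of jaw shift and calibration error. The nearby bystanders I could see had not moved, but I took no final picture of the whole table.

**What disagreed:**
- The first attempt to grip the bottle closed on nothing above the cap. The pictures showed the fingertips about 36 mm higher than the reported tool position, so I went lower and the second attempt held.
- The wrist camera was also about 1.7 mm off sideways, and I corrected for that.
- Mid-turn, a centre correction I made was too large and the sideways force on the grip reached about 15 N, so I reversed most of it.

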